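Put away the sign-finishing kit

ROBOT

A 6-joint arm with a two-finger parallel gripper is mounted at the origin on the work surface. World frame = base frame: x ahead of the robot, y to its left, z up, the work surface at z = 0. Lengths are in mm, angles in rad, forces in N, time in s.
With the tool pointing down it reaches from about 350 to 975 mm from the base axis. Payload 7.1 kg.
Tool frame: the origin (TCP) lies midway between the tips of the shut fingers; the grasp point (between the pads) lies robot.tcp_to_grasp behind it (robot.tcp_to_grasp is the distance from the TCP to the grasp point, in mm); z points along the fingers, y is the line along which they close (so a half turn about z gives the same grasp; the last joint's range is limited). The gripper opens to 88 mm and grips with 3 to 60 N. Pads are 20 mm wide; open, the fingers measure 115 mm over their backs; the gripper's body (75 mm by 178 mm) begins 61 mm behind the grasp point.
Start: joints at [-1.189, 0.423, 1.63, -0, 1.089, -0.019], TCP at [243.862, -575.444, 185.575] pointing down, gripper open.
Joint ranges: [-3, 3], [-0.9, 2.11], [0.09, 2.58], [-1.31, 4.45], [0.11, 2.69], [-2.54, 2.54]. Speed limits (rad/s): [2.39, 2.39, 3.01, 3.14, 3.14, 3.14].

INTERFACE

Orientations are given as [roll, pitch, yaw] about the fixed x, y, z axes, in that order (R = Rz(yaw) Ry(pitch) Rx(roll)).
In Python, from workcell import monitor, get_image, get_calibration, job, search_frame, robot gives the robot as it stands.
- The arm moves only by the tool servo_tool, never from a script. Its argument "commands" is a list of rows, each an object with "translation": the shift along the tool's x, y, z in mm, a list of three; "twist": the turn, a rotation vector about the tool's x, y, z in rad, a list of three; "gripper": the opening, from 0 (shut) to 1 (fully open). A call has 1 to 20 rows; each row is the pose to reach, as a shift and turn from the pose commanded when the call began, along the tool's axes at that moment; what a row does not reach only later rows make up. A row lasts 1/10 s, in which the tool goes at most 50 mm and 8.59 degrees, less where a joint would pass 70% of its speed; a pose out of reach is approached as far as the arm can. A call with a gripper value outside its range is refused whole. The fingers move at their own pace and stop on an object; the grip force is fixed at half the most. Time passes only in rows, so rows that repeat a pose let the fingers close. It gives the time, the measured TCP pose, the force, the opening and the grip force at its end, in the units of the state.
- monitor.get_state(): the state, without advancing time (a new reading comes with each control period).
- get_image(name): name is "scene" or "side" or "wrist"; returns the picture (420x560x3 uint8, red, green, blue); there is no depth.
- get_calibration(name): a dict with "fx", "fy", "cx", "cy" (pixels), "R" (3x3) and "t" (3): a world point X has camera coordinates R X + t. Camera axes: x right, y down, z forward; pixel columns grow to the right and rows downward; lengths in mm; the calibration is good to about 2 mm. A picture is of the moment at which its call begins: read the wrist's pose just before it. get_calibration takes no time and is no camera call; for the wrist camera it gives the pose at the moment of the call.
- job.sign_off(): hands the job in; it is judged then, once.
Trained networks look in the newest picture that a camera, given by its name, has taken for a name from the list of things; names that differ only in an ending like _2 or _b are one class to them, and where a whole thing is asked for, a point or a joint stands for the part that bears it (a point fixed in the world has none). Each returns a list of dicts, best first, with "score" (0 to 1); they miss things now and then, are a little off and sometimes report something else, mostly with a low value. They report only what shows in the picture. A call takes as long as a camera call. They do not tell look-alikes from the thing itself.
- search_frame(camera, thing): "rect" ([left, top, width, height] in pixels, round what is visible of it).
The state is a dict: "clock": time; "joint_positions": joint angles; "qd": joint speeds; "effort": joint torques, N m; "ee_pos": TCP position; "eef_rot": TCP orientation; "contact_force": force on the tool from outside, world axes, zero at the start; "torque": the same for the moment, N m; "opening": opening from 0.0 (shut) to 1.0 (fully open); "grip_force": force on a finger pad.
Only numpy, scipy, OpenCV 4.12 (cv2) and the standard library are available. Lean on these libraries where they do the work, as an engineer would, in place of code of your own. Each camera call takes 0.05 s, during which the arm holds its last target. There are 200 camera calls.

TASK

The sign is finished, so put the finishing kit away: hang the white offcut caddy by its carrying handle on the hook of the steel stand, and slide the paint marker, cap end first, all the way down into the slanted yellow well. Keep the caddy upright so that no offcuts spill, and do not disturb the mug, the tape roll or the cleaner bottle.

Things in the scene. Friction and masses are not known exactly. Their poses are not given: they have to be found in the camera images.
- stand: Fixed hook stand, origin on the table under its round steel post (radius 8 mm, 268 mm tall); foot plate 140 x 140 x 12 mm. A hook of 8 mm round bar leaves the post at 260 mm height along own -x (roughly towards the robot), in the plane y = 0; lowest 60 mm out (bar centre 232 mm high), rising to its tip 100 mm out (bar centre 266 mm, top 270 mm high).
- hook_seat (a point): Where caddy_notch comes to rest when the caddy hangs: stand's own (-60, 0, 247) mm, just above the lowest point of the hook.
- caddy: Loose white open box holding coloured discs (part of it), 70 (own x) x 116 (own y) x 60 mm tall, 0.15 to 0.31 kg, starts upright, origin at the centre of its underside. Fixed steel handle of 10 mm round bar in the plane x = 0: uprights at y = +-55 mm, top bar along y, its centre at 140 mm height, with a raised notch in the middle (see caddy_notch).
- caddy_notch (a point): Centre of the handle bar at the peak of its notch: caddy's own (0, 0, 150) mm. The notch slopes down to the straight bar at y = +-14 mm; those straight shoulders (|y| 14 to 55 mm, 140 mm high) can be pinched from above. The hook goes under the peak, either way round; the free window there is 60 (rim) to 145 mm high.
- marker: Loose paint marker, round, 125 mm long, starts standing upright on its cap on the table. Cap magenta, 22 mm diameter, the lowest 40 mm; body white, 20 mm diameter. 28 to 56 g. Origin at the centre of the cap's end face, own z along the marker towards the other end.
- holder: Fixed black foot plate 130 x 100 x 12 mm carrying the slanted yellow well; origin at the centre of the underside of the plate. A black block 60 mm wide and 62 mm tall stands behind the well, 42 to 54 mm along own +x.
- well: Yellow tube fixed on the holder, leaning 35 degrees from vertical towards the holder's own -x (roughly towards the robot). Own z is the tube axis, out of the mouth. Inner diameter 28 mm, flaring to 42 mm in the top 16 mm; outer 36 mm, 50 mm at the mouth; 78 mm long. Origin at the centre of its lower end.
- well_floor (a point): Centre of the inner floor of the well, 5 mm along its axis from its origin. The cap's end face rests here.
- well_mouth (a point): Centre of the mouth of the well, 78 mm along its axis from its origin (73 mm above the inner floor).
- mug: Loose white mug, 80 mm diameter, 92 mm tall, handle on own +y; origin at the centre of its underside. Leave it alone.
- tape: Loose roll of blue tape lying flat, a ring 96 mm in outer diameter, 36 mm tall; origin at the centre of its underside. Leave it alone.
- cleaner: Loose white bottle with a red cap, 60 mm diameter, 150 mm tall; origin at the centre of its underside. Leave it alone.
Mind the look-alikes: they are no part of the job. Leave any orange look-alike of the caddy alone. Leave any green look-alike of the marker alone.

How it is judged (in metres and radians):
At the end, for the whole second after the job is handed in: Caddy hangs on the hook: notch within 30 mm of the hook seat, over 0.7 N on the stand, within 0.3 rad of upright. Marker cap end first in the well: cap's end within 15 mm of the well floor's centre, axis within 0.16 rad of the well's. Both at rest (distance between caddy_notch and hook_seat below 0.03 m and contact force between caddy and stand above 0.7 N and angle between caddy's own z axis and vertical below 0.3 rad and linear speed of caddy below 0.05 m/s and distance between marker and well_floor below 0.015 m and angle between the z axis of marker and the z axis of well, either way round below 0.16 rad and linear speed of marker below 0.03 m/s); the robot touches nothing.
It fails at once if the caddy is tipped more than 0.7 rad (angle between caddy's own z axis and vertical above 0.7 rad).
It fails at once if the mug is moved by more than 30 mm or tipped (distance of mug from where it was at the start of the episode above 0.03 m or angle between mug's own z axis and vertical above 0.4 rad).
It fails at once if the tape is moved by more than 30 mm or tipped (distance of tape from where it was at the start of the episode above 0.03 m or angle between tape's own z axis and vertical above 0.4 rad).
It fails at once if the cleaner is moved by more than 30 mm or tipped (distance of cleaner from where it was at the start of the episode above 0.03 m or angle between cleaner's own z axis and vertical above 0.4 rad).
It also fails if it takes over 72 s, if anything falls off the work surface, if the arm or the gripper's body presses on something with over 40 N, if the wrist force passes 120 N, or if a joint passes its speed limit or range.

## Working session

There is one attempt and no reset: what is moved stays moved. The work goes in short steps, Python scripts to look and compute and a tool call to move; the robot and the scene stay as the last step left them, time stands still between calls to the robot, and variables do not carry over. Pictures are saved under pics/ and viewed, at most 10 in all, crops included, and the job is handed in when it is done.

Besides the shell and the picture viewer there is one more tool, called as name(argument=value, ...) on one line, values as JSON. servo_tool: Moves the arm, as the interface text tells. Its arguments: {"type":"object","properties":{"commands":{"type":"array","items":{"type":"object","properties":{"translation":{"type":"array","items":{"type":"number"}},"twist":{"type":"array","items":{"type":"number"}},"gripper":{"type":"number"}}}}},"required":["commands"]}

```bash
mkdir -p pics; ls; python3 - <<'E'
from workcell import monitor, get_image, get_calibration, job, search_frame, robot
import cv2, numpy as np
s=monitor.get_state(); print(s); print(robot.tcp_to_grasp)
ims=[]
for c in("scene","side"):
    im=get_image(c); cv2.imwrite(f"pics/{c}0.png",cv2.cvtColor(im,cv2.COLOR_RGB2BGR))
    k=get_calibration(c); R=np.array(k["R"]); print(c,k["fx"],k["cx"],k["cy"],(-R.T@np.array(k["t"])).round(),R.round(3).tolist())
    for t in("stand","caddy","marker","holder","well","mug","tape","cleaner"):
        print(c,t,[(round(d["score"],2),[round(x) for x in d["rect"]]) for d in search_frame(c,t)][:4])
E
```

```text
pics
{'clock': 0.0, 'joint_positions': array([-1.18897731e+00,  4.23839237e-01,  1.63067990e+00, -1.04034537e-05,
        1.08859614e+00, -1.89986204e-02]), 'qd': array([ 4.42308509e-04,  9.35644337e-04,  2.28598621e-03,  1.86521889e-04,
       -5.91292612e-04,  6.45452051e-05]), 'effort': array([-3.89421388e-03, -5.44622219e+01, -2.73666072e+01,  6.41785492e-02,
        2.28552846e-02, -1.33141061e-04]), 'ee_pos': array([ 243.65174625, -574.88982862,  184.80671001]), 'eef_rot': array([-3.14007013e+00, -1.97177766e-05,  4.00822452e-01]), 'contact_force': array([-0.10692574, -0.6446361 ,  0.04221884]), 'torque': array([6.88014661e-03, 7.31402112e-05, 2.07466355e-02]), 'grip_force': 0.0, 'opening': 0.9999327857672439}
18.700000000000003
scene 388.0088329639831 275.54012446158833 216.9814736364068 [1036. -695. 1134.] [[0.837, 0.548, -0.01], [0.412, -0.642, -0.647], [-0.361, 0.537, -0.763]]
scene stand [(0.98, [237, 201, 54, 95]), (0.69, [303, 192, 21, 24])]
scene caddy [(0.89, [218, 300, 29, 55]), (0.62, [115, 281, 51, 36]), (0.59, [172, 275, 43, 55]), (0.58, [288, 156, 10, 22])]
scene marker []
scene holder [(0.73, [294, 195, 39, 36])]
scene well [(0.76, [303, 197, 17, 21])]
scene mug [(0.65, [308, 247, 32, 32])]
scene tape [(0.78, [230, 213, 27, 26])]
scene cleaner [(0.95, [338, 156, 15, 35])]
side 410.10629255797613 279.88834521321223 206.7354622446499 [ 76. 980. 833.] [[-0.901, -0.433, 0.0], [-0.223, 0.464, -0.857], [0.371, -0.773, -0.515]]
side stand []
side caddy [(0.95, [315, 170, 26, 45]), (0.93, [278, 160, 26, 48]), (0.9, [355, 171, 35, 36]), (0.59, [219, 253, 27, 19])]
side marker [(0.9, [286, 301, 8, 38]), (0.73, [258, 294, 11, 43]), (0.33, [223, 250, 21, 24])]
side holder []
side well [(0.78, [218, 252, 28, 18])]
side mug [(0.93, [202, 208, 34, 33])]
side tape [(0.59, [291, 243, 32, 28])]
side cleaner [(0.85, [165, 280, 24, 54])]
```

```bash
python3 - <<'E'
import cv2, numpy as np
a=cv2.imread("pics/scene0.png")[140:380,90:390]; b=cv2.imread("pics/side0.png")[130:370,130:430]
cv2.imwrite("pics/sc.png",cv2.resize(a,None,fx=2.5,fy=2.5,interpolation=3)); cv2.imwrite("pics/sd.png",cv2.resize(b,None,fx=2.5,fy=2.5,interpolation=3))
E
```

```text
(no output)
```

View pics/sc.png

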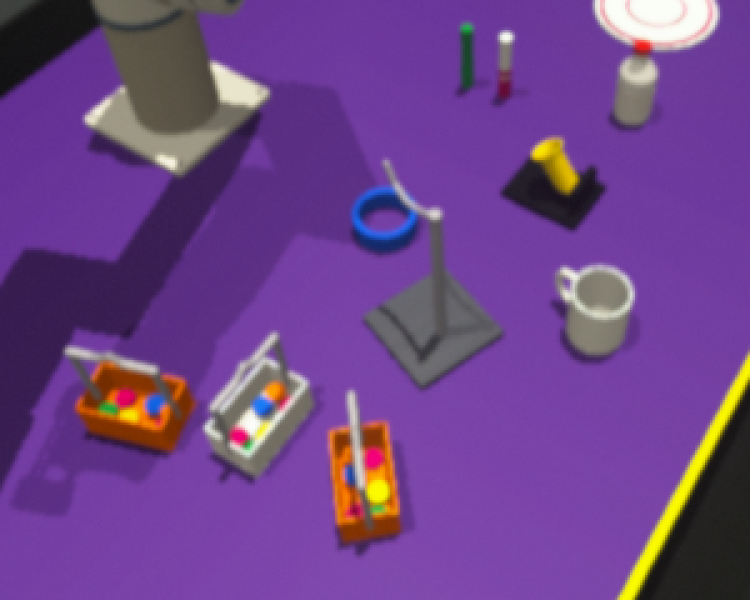

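View pics/sd.png

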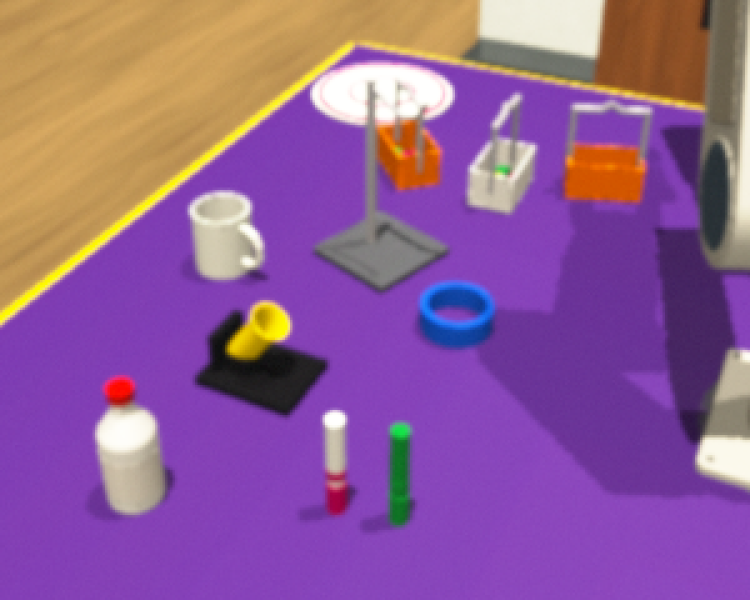

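The white caddy is at scene px (193,302) and side px (331,196). Orange look-alikes are at scene (143,303) and (236,330). The white and magenta marker is at scene (292,166) and side (264,315), with the green look-alike at scene (276,163). The colours settle which is which, and the enlarged crops confirm it. Next I fit the poses.

```bash
cat > h.py <<'E'
import numpy as np, cv2
from scipy.optimize import least_squares
from workcell import monitor, get_image, get_calibration, job, search_frame, robot
def cal(c):
    k=get_calibration(c); return k["fx"],k["fy"],k["cx"],k["cy"],np.array(k["R"]),np.array(k["t"])
def proj(K,X):
    fx,fy,cx,cy,R,t=K; c=np.atleast_2d(X)@R.T+t
    return np.c_[fx*c[:,0]/c[:,2]+cx, fy*c[:,1]/c[:,2]+cy]
def tri(Ks,ps):
    return least_squares(lambda X:np.concatenate([proj(K,X)[0]-p for K,p in zip(Ks,ps)]),[550,0,50])
def planar(model,pose):
    x,y,a=pose; c,s=np.cos(a),np.sin(a); m=np.atleast_2d(model).astype(float)
    return np.c_[x+c*m[:,0]-s*m[:,1], y+s*m[:,0]+c*m[:,1], m[:,2]]
def icp(groups,p0):
    "groups: (K, model pts, pixels): each pixel matched to nearest projected model pt"
    def f(p):
        r=[]
        for K,m,px in groups:
            q=proj(K,planar(m,p)); px=np.atleast_2d(px)
            d=px[:,None]-q[None]; i=(d**2).sum(2).argmin(1); r.append((d[np.arange(len(px)),i]).ravel())
        return np.concatenate(r)
    return min((least_squares(f,[p0[0],p0[1],p0[2]+da]) for da in(-.4,-.2,0,.2,.4)),key=lambda s:s.cost)
E
python3 - <<'E'
from h import *
A,B=cal("scene"),cal("side")
a=lambda *p:np.array(p)/2.5+[90,140]; b=lambda *p:np.array(p)/2.5+[130,130]
def T(n,p,q):
    s=tri([A,B],[a(p)[0],b(q)[0]]); print(n,s.x.round(1),"cost",round(s.cost,2))
    return s.x
T("marker top",(506,37),(335,416)); T("marker bot",(504,95),(337,510))
m=T("mouth",(548,152),(271,322)); st=T("post top",(436,214),(371,85))
h1=T("hnd1",(218,406),(497,128));h2=T("hnd2",(275,339),(519,98))
h=T("plate corner",(575,222),(197,378))
for n,p,q in(("mug",(597,290),(220,207)),("tape",(384,205),(457,305)),("clean top",(643,47),(120,388)),("orange1",(365,460),(412,140)),("orange2",(110,355),(610,108)),("green top",(467,30),(400,430))): T(n,p,q)
sq=lambda x,y,z:[(i*x,j*y,z) for i in(-1,1) for j in(-1,1)]
g=[(A,sq(70,70,12),a((364,320),(422,385),(502,331))),(B,sq(70,70,12),b((314,249),(381,288),(448,248))),(A,[(0,0,268)],a((436,214))),(B,[(0,0,268)],b((371,85))),(A,[(-100,0,266)],a((387,164)))]
s=icp(g,[st[0],st[1],-.4]);print("stand",s.x.round(3),s.cost)
g=[(A,sq(65,50,12),a((502,191),(575,224),(605,182))),(B,sq(65,50,12),b((197,378),(290,410),(327,363)))]
s=icp(g,[m[0]+30,m[1],np.arctan2(m[1],m[0])]);print("holder",s.x.round(3),s.cost)
c=(h1+h2)/2; d=h2-h1; g=[(A,[(0,-55,140),(0,55,140)],a((218,406),(275,339))),(B,[(0,-55,140),(0,55,140)],b((497,128),(519,98))),(A,sq(35,58,60),a((207,428),(253,457),(312,383))),(B,sq(35,58,60),b((470,172),(511,180),(536,146)))]
s=icp(g,[c[0],c[1],np.arctan2(d[1],d[0])-np.pi/2]);print("caddy",s.x.round(3),s.cost)
E
```

```text
marker top [437.2 319.8 124.5] cost 0.18
marker bot [436.  322.5  -4.9] cost 0.06
mouth [599.  175.3  83.5] cost 0.37
post top [ 612.9 -124.3  259.3] cost 0.07
hnd1 [ 499.6 -396.9  101.8] cost 31.86
hnd2 [ 498.8 -324.8  168.2] cost 51.85
plate corner [684.5 183.9 -29.7] cost 45.56
mug [781.4  -5.2  91.9] cost 0.56
tape [433.4  -6.7  38.2] cost 0.01
clean top [637.9 394.1 143.1] cost 0.06
orange1 [ 653.9 -348.3   59.4] cost 1.41
orange2 [ 357.3 -432.5  144.4] cost 0.36
green top [373.3 305.5 120.1] cost 0.14
stand [ 6.03374e+02 -1.23237e+02 -3.30000e-01] 39.798236535619225
holder [6.11052e+02 1.80500e+02 1.40000e-02] 4.049607354352568
caddy [ 5.01982e+02 -3.59618e+02  4.10000e-02] 8.608065784161086
```

```bash
python3 - <<'E'
from h import *
A,B=cal("scene"),cal("side")
a=lambda *p:np.array(p)/2.5+[90,140]; b=lambda *p:np.array(p)/2.5+[130,130]
sq=lambda x,y,z:[(i*x,j*y,z) for i in(-1,1) for j in(-1,1)]
for n,p,q in(("h1",(218,406),(519,98)),("h2",(275,339),(497,128)),("tip?",(387,164),(371,85)),("p1",(575,224),(290,410)),("p1",(575,224),(197,378)),("p2",(605,182),(197,378)),("p3",(502,191),(327,363))):
    s=tri([A,B],[a(p)[0],b(q)[0]]); print(n,s.x.round(1),round(s.cost,2))
best={}
for y in np.arange(-1.5,1.6,.25):
  g=[(A,sq(70,70,12),a((364,320),(422,385),(502,331))),(B,sq(70,70,12),b((314,249),(381,288),(448,248))),(A,[(0,0,268)],a((436,214))),(B,[(0,0,268)],b((371,85))),(A,[(-100,0,266)],a((387,164)))]
  h=[(A,sq(65,50,12),a((502,191),(575,224),(605,182))),(B,sq(65,50,12),b((197,378),(290,410),(327,363)))]
  c=[(A,[(0,-55,140),(0,55,140)],a((218,406),(275,339))),(B,[(0,-55,140),(0,55,140)],b((497,128),(519,98))),(A,sq(35,58,60),a((207,428),(253,457),(312,383))),(B,sq(35,58,60),b((470,172),(511,180),(536,146)))]
  for n,g,p in(("stand",g,(610,-124)),("holder",h,(620,180)),("caddy",c,(500,-360))):
    s=icp(g,[*p,y])
    if n not in best or s.cost<best[n].cost: best[n]=s
for n,s in best.items(): print(n,s.x.round(3),round(s.cost,2),s.fun.round(1))
E
```

```text
h1 [ 501.4 -411.8  137.2] 1.25
h2 [ 497.8 -307.5  135.2] 0.54
tip? [562.8 -99.4 285.9] 105.07
p1 [615.3 167.2 -67.5] 99.08
p1 [685.8 182.  -31.7] 45.92
p2 [673.9 228.4  11.2] 0.22
p3 [549.2 132.1   6.3] 0.14
stand [ 6.03374e+02 -1.23237e+02 -3.30000e-01] 39.8 [-0.1  0.9 -1.2 -1.9 -2.6 -0.6  2.7  2.   1.6  1.4  1.1  1.8  2.9  3.5
 -2.2  1.7  2.9  3.1]
holder [6.11052e+02 1.80500e+02 1.40000e-02] 4.05 [ 1.3  0.8  0.2 -0.2 -0.2  0.5  1.4 -0.2  0.4 -0.2 -0.7  1.7]
caddy [ 5.01982e+02 -3.59618e+02  4.10000e-02] 8.61 [ 1.  -0.5 -0.2  1.4  1.5  0.7  1.6  0.7  0.8  0.2  1.   0.7  1.   1.1
  1.   0.9 -0.4  0.4  1.1  0.4]
```

servo_tool(commands=[{"translation": [0,0,-50],"twist": [0,0,-0.14],"gripper": 0.6},{"translation": [320,-98,-135],"twist": [0,0,-1.21],"gripper": 0.6},{"translation": [320,-98,-135],"twist": [0,0,-1.21],"gripper": 0.6},{"translation": [320,-98,-135],"twist": [0,0,-1.21],"gripper": 0.6},{"translation": [320,-98,-135],"twist": [0,0,-1.21],"gripper": 0.6},{"translation": [320,-98,-135],"twist": [0,0,-1.21],"gripper": 0.6},{"translation": [320,-98,-135],"twist": [0,0,-1.21],"gripper": 0.6},{"translation": [320,-98,-135],"twist": [0,0,-1.21],"gripper": 0.6},{"translation": [320,-98,-135],"twist": [0,0,-1.21],"gripper": 0.6},{"translation": [320,-98,-135],"twist": [0,0,-1.21],"gripper": 0.6},{"translation": [320,-98,-135],"twist": [0,0,-1.21],"gripper": 0.6},{"translation": [320,-98,-135],"twist": [0,0,-1.21],"gripper": 0.6}])

```text
clock: 2.1
ee_pos: [499.0, -361.2, 320.0]
eef_rot: [-3.141, -0.001, 1.608]
contact_force: [0.0, 0.9, 0.2]
opening: 0.6
grip_force: 0.0
```

```bash
python3 - <<'E'
from h import *
s=monitor.get_state(); print(s["clock"],s["ee_pos"],s["eef_rot"])
K=cal("wrist"); R,t=K[4],K[5]; print("cam",(-R.T@t).round(),R.round(2).tolist(),K[0])
im=get_image("wrist"); cv2.imwrite("pics/w1.png",cv2.cvtColor(im,cv2.COLOR_RGB2BGR))
print(proj(K,planar([(0,-55,140),(0,55,140),(0,0,150)],(501,-360,.04))).round())
E
```

```text
2.1 [ 498.98085049 -361.23389035  320.03327433] [-3.14062908e+00 -5.14990621e-04  1.60794392e+00]
cam [ 496. -285.  520.] [[1.0, 0.04, -0.0], [0.04, -0.96, 0.28], [0.01, -0.28, -0.96]] 334.88698725859376
[[276. 224.]
 [276. 130.]
 [276. 181.]]
```

View pics/w1.png

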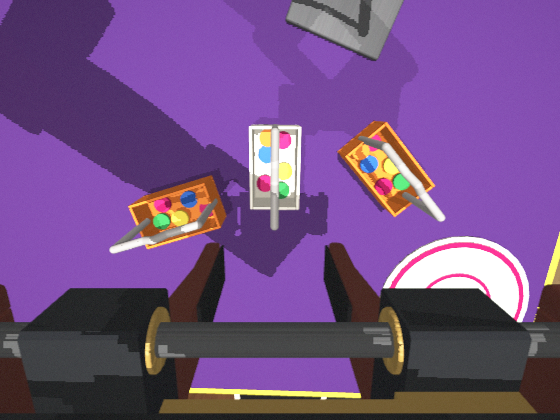

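The wrist picture shows the white caddy's handle from (275,128) to (275,227), as predicted to within about 1 px. The orange ones are at (180,212) and (388,168), and the stand foot is at the top. I'll pinch the -y shoulder.

servo_tool(commands=[{"translation": [-26,1,40],"twist": [0,0,0],"gripper": 0.6},{"translation": [-26,1,90],"twist": [0,0,0],"gripper": 0.6},{"translation": [-26,1,140],"twist": [0,0,0],"gripper": 0.6},{"translation": [-26,1,175],"twist": [0,0,0],"gripper": 0.6},{"translation": [-26,1,199],"twist": [0,0,0],"gripper": 0.6},{"translation": [-26,1,199],"twist": [0,0,0],"gripper": 0.6},{"translation": [-26,1,199],"twist": [0,0,0],"gripper": 0},{"translation": [-26,1,199],"twist": [0,0,0],"gripper": 0},{"translation": [-26,1,199],"twist": [0,0,0],"gripper": 0},{"translation": [-26,1,199],"twist": [0,0,0],"gripper": 0},{"translation": [-26,1,199],"twist": [0,0,0],"gripper": 0},{"translation": [-26,1,199],"twist": [0,0,0],"gripper": 0},{"translation": [-26,1,199],"twist": [0,0,0],"gripper": 0},{"translation": [-26,1,199],"twist": [0,0,0],"gripper": 0}])

```text
clock: 3.55
ee_pos: [502.3, -386.2, 121.6]
eef_rot: [-3.142, -0.0, 1.611]
contact_force: [-0.3, 0.1, 0.6]
opening: 0.002
grip_force: 0.0
```

```bash
python3 - <<'E'
from h import *
K=cal("wrist")
im=get_image("wrist")[:,:,::-1]; sc=get_image("scene")[250:370,150:270,::-1]
print(proj(K,[[502,-386,121],[502,-386,140]]).round(),proj(cal("scene"),[502,-386,121]).round())
print(proj(K,planar([(0,-55,140),(0,55,140),(0,0,150)],(501,-360,.04))).round())
cv2.imwrite("pics/w2.png",np.hstack([cv2.resize(im,(440,330)),cv2.resize(sc,(330,330),interpolation=3)]))
E
```

```text
[[273. 236.]
 [273. 247.]] [[184. 298.]]
[[273. 292.]
 [273. 102.]
 [273. 209.]]
```

View pics/w2.png

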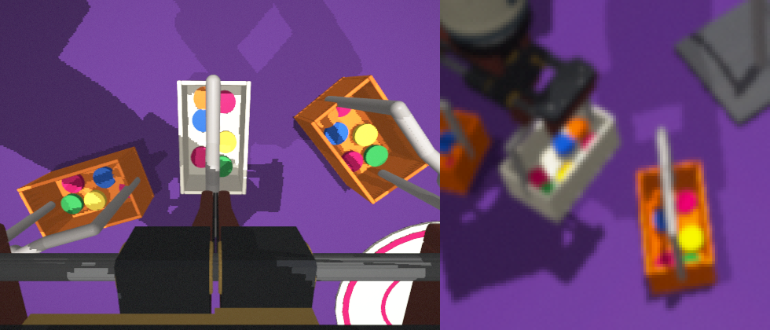

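```bash
python3 - <<'E'
from h import *
im=get_image("wrist")[200:340,200:350,::-1]; sd=get_image("side")[140:230,290:380,::-1]
s=monitor.get_state(); print(s["opening"],s["grip_force"],s["contact_force"])
B=cal("side"); print((proj(B,[[502,-386,121],[502,-386,140],[501,-305,140],[503,-415,140]])-[290,140])*4.4)
cv2.imwrite("pics/w3.png",np.hstack([cv2.resize(im,(400,396),interpolation=3),cv2.resize(sd,(396,396),interpolation=3)]))
E
```

```text
0.005696966720290342 0.0 [-0.31295194 -0.02896991  0.09443465]
[[192.44202165 158.35555234]
 [193.91908127 138.7944954 ]
 [162.94944714 177.59663232]
 [203.71908183 125.5110174 ]]
```

View pics/w3.png

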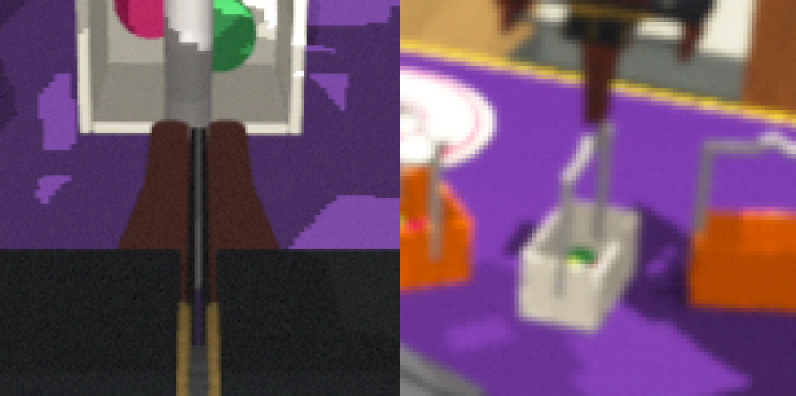

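```bash
python3 - <<'E'
from h import *
W,B,A=cal("wrist"),cal("side"),cal("scene")
s=tri([W,B],[np.array([274,200+122/2.83]),np.array([290+197/4.4,140+122/4.4])]); print(s.x,s.cost)
print("handle far end", tri([W,B],[np.array([271,99]),np.array([290+166/4.4,140+182/4.4])]).x)
for p in([502,-386,121],[502,-400,140],[502,-386,150],[502,-386,160]): print(p,proj(W,p).round(),((proj(B,p)-[290,140])*4.4).round(),proj(A,p).round())
print(monitor.get_state()["joint_positions"].round(4))
E
```

```text
[ 501.82548369 -374.98338959  160.54191666] 0.8013455349777766
handle far end [ 497.47498772 -303.73674677  137.23395343]
[502, -386, 121] [[273. 236.]] [[192. 158.]] [[184. 298.]]
[502, -400, 140] [[272. 269.]] [[199. 132.]] [[179. 299.]]
[502, -386, 150] [[273. 254.]] [[195. 128.]] [[182. 293.]]
[502, -386, 160] [[273. 262.]] [[195. 118.]] [[181. 291.]]
[-0.6744  0.5103  1.6543  0.      0.9772 -0.7143]
```

The side view shows the fingertips above the handle bar: they triangulate about 30 mm higher than the reported TCP, so the fingers closed over nothing. I'll open, go 26 mm lower (still well clear of the rim) and close again.

servo_tool(commands=[{"translation": [0,0,-20],"twist": [0,0,0],"gripper": 0.6},{"translation": [0,0,-20],"twist": [0,0,0],"gripper": 0.6},{"translation": [0,0,-20],"twist": [0,0,0],"gripper": 0.6},{"translation": [0,0,-20],"twist": [0,0,0],"gripper": 0.6},{"translation": [0,0,0],"twist": [0,0,0],"gripper": 0.6},{"translation": [0,0,15],"twist": [0,0,0],"gripper": 0.6},{"translation": [0,0,26],"twist": [0,0,0],"gripper": 0.6},{"translation": [0,0,26],"twist": [0,0,0],"gripper": 0.6},{"translation": [0,0,26],"twist": [0,0,0],"gripper": 0},{"translation": [0,0,26],"twist": [0,0,0],"gripper": 0},{"translation": [0,0,26],"twist": [0,0,0],"gripper": 0},{"translation": [0,0,26],"twist": [0,0,0],"gripper": 0},{"translation": [0,0,26],"twist": [0,0,0],"gripper": 0},{"translation": [0,0,26],"twist": [0,0,0],"gripper": 0}])

```text
clock: 5.15
ee_pos: [502.3, -386.4, 95.8]
eef_rot: [3.142, 0.0, 1.611]
contact_force: [0.3, -0.3, -0.3]
opening: 0.106
grip_force: 30.0
```

servo_tool(commands=[{"translation": [0,0,-10],"twist": [0,0,0],"gripper": 0},{"translation": [0,0,-25],"twist": [0,0,0],"gripper": 0},{"translation": [0,0,-45],"twist": [0,0,0],"gripper": 0},{"translation": [0,0,-70],"twist": [0,0,0],"gripper": 0},{"translation": [0,0,-95],"twist": [0,0,0],"gripper": 0},{"translation": [0,0,-120],"twist": [0,0,0],"gripper": 0},{"translation": [0,0,-140],"twist": [0,0,0],"gripper": 0},{"translation": [0,0,-155],"twist": [0,0,0],"gripper": 0},{"translation": [0,0,-160],"twist": [0,0,0],"gripper": 0},{"translation": [0,0,-160],"twist": [0,0,0],"gripper": 0},{"translation": [0,0,-160],"twist": [0,0,0],"gripper": 0}])

```text
clock: 6.25
ee_pos: [501.8, -385.9, 254.6]
eef_rot: [-3.14, -0.001, 1.611]
contact_force: [-0.4, -0.2, -1.5]
opening: 0.106
grip_force: 30.0
```

```bash
python3 - <<'E'
from h import *
im=get_image("wrist")[:,:,::-1]; cv2.imwrite("pics/w4.png",im)
sd=get_image("side")[30:270,230:430,::-1]; cv2.imwrite("pics/sd4.png",sd)
cv2.imwrite("pics/v4.png",np.hstack([im[:,:],cv2.resize(sd,(235,282),interpolation=3)] if 0 else [cv2.resize(im,(450,338)),cv2.resize(sd,(282,338),interpolation=3)]))
E
```

```text
(no output)
```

View pics/v4.png

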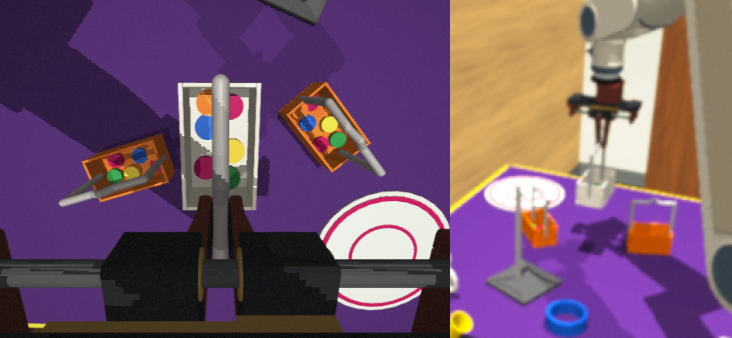

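servo_tool(commands=[{"translation": [15,-10,0],"twist": [0,0,0],"gripper": 0},{"translation": [45,-25,0],"twist": [0,0,0.04],"gripper": 0},{"translation": [80,-40,0],"twist": [0,0,0.08],"gripper": 0},{"translation": [115,-52,0],"twist": [0,0,0.13],"gripper": 0},{"translation": [150,-62,0],"twist": [0,0,0.18],"gripper": 0},{"translation": [185,-64,0],"twist": [0,0,0.24],"gripper": 0},{"translation": [220,-60,0],"twist": [0,0,0.3],"gripper": 0},{"translation": [250,-53,0],"twist": [0,0,0.35],"gripper": 0},{"translation": [275,-48,0],"twist": [0,0,0.38],"gripper": 0},{"translation": [287,-45,0],"twist": [0,0,0.39],"gripper": 0},{"translation": [290,-45,0],"twist": [0,0,0.39],"gripper": 0},{"translation": [290,-45,0],"twist": [0,0,0.39],"gripper": 0},{"translation": [290,-45,0],"twist": [0,0,0.39],"gripper": 0}])

```text
clock: 7.65
ee_pos: [445.5, -98.8, 255.3]
eef_rot: [-3.141, 0.0, 1.221]
contact_force: [-0.7, -0.5, -1.9]
opening: 0.1
grip_force: 30.0
```

```bash
python3 - <<'E'
from h import *
im=get_image("wrist")[:,:,::-1]; cv2.imwrite("pics/w5.png",im)
sc=get_image("scene")[190:310,220:300,::-1]
np.save("Kw5.npy",np.array(cal("wrist"),dtype=object),allow_pickle=True)
cv2.imwrite("pics/v5.png",np.hstack([im,cv2.resize(sc,(240,420) if 0 else (240,360),interpolation=3) if 0 else np.vstack([cv2.resize(sc,(240,360),interpolation=3),np.zeros((60,240,3),np.uint8)])]))
print(monitor.get_state()["ee_pos"],proj(cal("wrist"),planar([(0,0,268),(-100,0,266),(-60,0,232)],(610,-124,-.35))).round())
E
```

```text
[445.59093747 -99.01533254 255.42349042] [[558. 190.]
 [383. 190.]
 [426. 178.]]
```

View pics/v5.png

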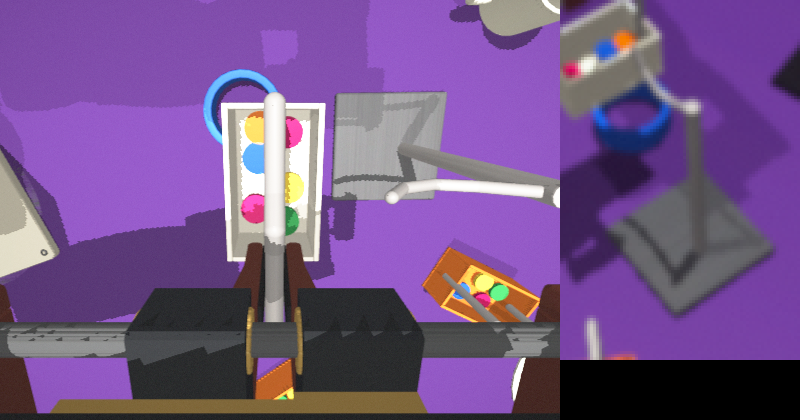

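```bash
python3 - <<'E'
from h import *
W=np.load("Kw5.npy",allow_pickle=True); A,B=cal("scene"),cal("side")
a=lambda *p:np.array(p)/2.5+[90,140]; b=lambda *p:np.array(p)/2.5+[130,130]
def f(p,full=0):
    o=p[3]; pl=lambda i,j:(o+70*i,70*j,12)
    M=[(W,pl(-1,1),(336,94)),(W,pl(1,1),(445,93)),(W,pl(-1,-1),(333,198)),(W,pl(1,-1),(433,199)),
       (W,(-96,0,263),(396,196)),(W,(0,0,268),(557,195)),(W,(0,0,12),(403,151)),
       (A,(0,0,268),a((436,214))[0]),(B,(0,0,268),b((371,85))[0]),(A,(0,0,12),a((440,334))[0]),(B,(0,0,12),b((372,241))[0]),(A,(-98,0,265),a((388,166))[0])]
    return np.concatenate([(proj(K,planar(m,p[:3]))[0]-q)*(1 if K is W else 1) for K,m,q in M])
s=least_squares(f,[610,-124,-.35,0],loss="soft_l1",x_scale=[10,10,.1,10]); print(s.x.round(3)); print(f(s.x).reshape(-1,2).round(1).tolist())
seat=planar((-60,0,247),s.x[:3]); print("seat",seat, "tip",planar((-100,0,266),s.x[:3]))
# notch estimate from wrist picture: bar ends at caddy z140 -> world 298.6
st=monitor.get_state(); x,y,z=st["ee_pos"]; psi=st["eef_rot"][2]
# pinned at caddy own y -27 ; caddy yaw= psi-pi/2
n=planar((0,26.4,0),(x,y,psi-np.pi/2))[0]; n[2]=z+54; print("notch",n, proj(W,planar([(0,26.4+55,z+44)],(x,y,psi-np.pi/2))))
d=seat[0]-n; c,s_=np.cos(psi),np.sin(psi); print("world d",d,"tool d",d[0]*c+d[1]*s_, d[0]*s_-d[1]*c, -d[2], "yaw diff",s.x[2]-(psi-np.pi/2))
E
```

```text
[ 6.13501e+02 -1.28950e+02 -3.39000e-01 -2.02860e+01]
[[-0.7, -1.3], [2.3, -1.7], [-1.8, 2.7], [0.6, 0.6], [-0.4, -0.0], [8.5, 1.2], [-0.9, -2.7], [-1.1, -0.8], [0.2, -2.9], [-0.1, -1.0], [-0.1, -0.4], [-1.0, -0.9]]
seat [[ 556.91610455 -108.99533288  247.        ]] tip [[519.19302878 -95.69234244 266.        ]]
notch [454.66437307 -74.22354425 309.42349042] [[273.79500656  99.8800569 ]]
world d [102.25173148 -34.77178863 -62.42349042] tool d 2.4893817543054126 107.97359331313429 62.4234904162779 yaw diff 0.011811804879274135
```

servo_tool(commands=[{"translation": [2,10,0],"twist": [0,0,0],"gripper": 0},{"translation": [2,28,0],"twist": [0,0,0],"gripper": 0},{"translation": [2,50,0],"twist": [0,0,0],"gripper": 0},{"translation": [2,72,0],"twist": [0,0,0],"gripper": 0},{"translation": [2,92,0],"twist": [0,0,0],"gripper": 0},{"translation": [2,104,0],"twist": [0,0,0],"gripper": 0},{"translation": [2,108,0],"twist": [0,0,0],"gripper": 0},{"translation": [2,108,8],"twist": [0,0,0],"gripper": 0},{"translation": [2,108,20],"twist": [0,0,0],"gripper": 0},{"translation": [2,108,32],"twist": [0,0,0],"gripper": 0},{"translation": [2,108,44],"twist": [0,0,0],"gripper": 0},{"translation": [2,108,52],"twist": [0,0,0],"gripper": 0},{"translation": [2,108,57],"twist": [0,0,0],"gripper": 0},{"translation": [2,108,60],"twist": [0,0,0],"gripper": 0},{"translation": [2,108,60],"twist": [0,0,0],"gripper": 0}])

```text
clock: 9.25
ee_pos: [547.8, -133.5, 195.3]
eef_rot: [-3.141, 0.0, 1.221]
contact_force: [-0.4, 0.3, -2.4]
opening: 0.104
grip_force: 30.0
```

```bash
python3 - <<'E'
from h import *
im=get_image("wrist")[:,:,::-1]
sc=get_image("scene")[160:300,200:300,::-1]
cv2.imwrite("pics/v6.png",np.hstack([im,np.vstack([cv2.resize(sc,(240,336),interpolation=3),np.zeros((84,240,3),np.uint8)])]))
print(monitor.get_state())
E
```

```text
{'clock': 9.35, 'joint_positions': array([-2.60068197e-01,  3.21886933e-01,  1.75772851e+00, -2.22861934e-05,
        1.06129500e+00,  8.99171359e-02]), 'qd': array([-0.00081292, -0.00403451, -0.00106036, -0.00057973,  0.00186003,
        0.00123307]), 'effort': array([ 4.61731543e-03, -4.83976471e+01, -2.73429286e+01,  1.04193944e-01,
        7.43627606e-03, -4.07216621e-04]), 'ee_pos': array([ 548.18559366, -133.56209598,  195.93578705]), 'eef_rot': array([ 3.14091146e+00, -4.18748914e-05,  1.22082187e+00]), 'contact_force': array([ 0.08062019, -0.11408   , -1.49887496]), 'torque': array([-0.07845849, -0.02121464, -0.01392551]), 'grip_force': 29.99958800151944, 'opening': 0.10718805066821341}
```

View pics/v6.png

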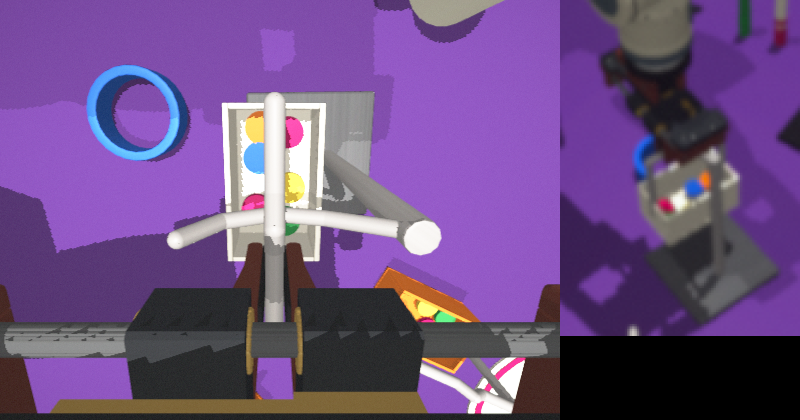

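The bar lies across the hook at (275,215), with the tip at (177,240) and the post top at (422,237). Now the last few mm down.

servo_tool(commands=[{"translation": [0,0,2],"twist": [0,0,0],"gripper": 0},{"translation": [0,0,4],"twist": [0,0,0],"gripper": 0},{"translation": [0,0,4],"twist": [0,0,0],"gripper": 0}])

```text
clock: 9.65
ee_pos: [547.7, -133.5, 191.4]
eef_rot: [-3.141, 0.0, 1.221]
contact_force: [0.4, 0.1, -1.6]
opening: 0.101
grip_force: 30.0
```

servo_tool(commands=[{"translation": [0,0,2],"twist": [0,0,0],"gripper": 0},{"translation": [0,0,3],"twist": [0,0,0],"gripper": 0},{"translation": [0,0,3],"twist": [0,0,0],"gripper": 0}])

```text
clock: 9.95
ee_pos: [548.3, -133.5, 189.1]
eef_rot: [3.141, -0.0, 1.221]
contact_force: [0.1, 0.3, 3.4]
opening: 0.105
grip_force: 30.0
```

servo_tool(commands=[{"translation": [0,0,-1],"twist": [0,0,0],"gripper": 0.15},{"translation": [0,0,-1],"twist": [0,0,0],"gripper": 0.25},{"translation": [0,0,-1],"twist": [0,0,0],"gripper": 0.4},{"translation": [0,0,-1],"twist": [0,0,0],"gripper": 0.45},{"translation": [0,0,-1],"twist": [0,0,0],"gripper": 0.45},{"translation": [0,0,-20],"twist": [0,0,0],"gripper": 0.45},{"translation": [0,0,-50],"twist": [0,0,0],"gripper": 0.45},{"translation": [0,0,-90],"twist": [0,0,0],"gripper": 0.45},{"translation": [0,0,-130],"twist": [0,0,0],"gripper": 0.45},{"translation": [0,0,-130],"twist": [0,0,0],"gripper": 0.45}])

```text
clock: 10.95
ee_pos: [550.9, -134.3, 324.6]
eef_rot: [3.131, -0.001, 1.221]
contact_force: [-0.1, -0.8, -0.2]
opening: 0.451
grip_force: 0.0
```

```bash
python3 - <<'E'
from h import *
im=get_image("wrist")[:,:,::-1]; A=cal("scene");B=cal("side")
sc=get_image("scene")[160:300,200:300,::-1]; sd=get_image("side")[100:240,240:360,::-1]
S=(613.5,-129,-.34)
n=planar([(-60,0,247),(-60,-55,237),(-60,55,237)],S); print(proj(A,n)-[200,160],proj(B,n)-[240,100])
cv2.imwrite("pics/v7.png",np.vstack([np.hstack([cv2.resize(im,(373,280)),cv2.resize(sc,(300,420),interpolation=3)[:280]]),]) if 0 else np.hstack([cv2.resize(sc,(380,532),interpolation=3),cv2.resize(sd,(400,467),interpolation=3) if 0 else np.vstack([cv2.resize(sd,(400,467),interpolation=3),np.zeros((65,400,3),np.uint8)])]))
s=monitor.get_state();print(s["clock"],s["contact_force"])
E
```

```text
[[51.74892603 56.98262075]
 [36.74367898 67.84133111]
 [66.59017144 50.7186481 ]] [[51.66662052 72.54577631]
 [63.09334991 70.07367132]
 [39.55828772 80.85376241]]
11.1 [-0.41536007  0.41869422 -1.84869687]
```

View pics/v7.png

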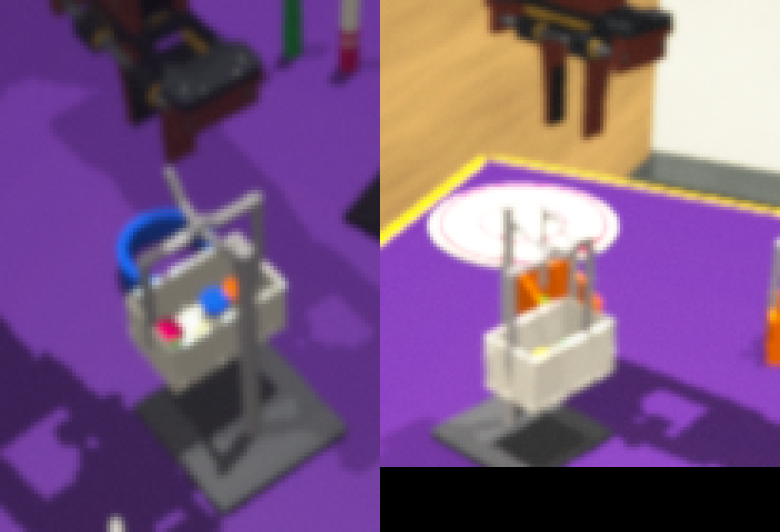

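The caddy hangs upright on the hook. The marker is next, and on the way I take wrist pictures of the holder and marker to measure numerically.

servo_tool(commands=[{"translation": [283,-51,0],"twist": [0,0,-0.35],"gripper": 0.5},{"translation": [283,-51,0],"twist": [0,0,-0.35],"gripper": 0.5},{"translation": [283,-51,0],"twist": [0,0,-0.35],"gripper": 0.5},{"translation": [283,-51,0],"twist": [0,0,-0.35],"gripper": 0.5},{"translation": [283,-51,0],"twist": [0,0,-0.35],"gripper": 0.5},{"translation": [283,-51,0],"twist": [0,0,-0.35],"gripper": 0.5},{"translation": [283,-51,0],"twist": [0,0,-0.35],"gripper": 0.5},{"translation": [283,-51,0],"twist": [0,0,-0.35],"gripper": 0.5},{"translation": [283,-51,0],"twist": [0,0,-0.35],"gripper": 0.5}])

```text
clock: 12.0
ee_pos: [596.4, 148.8, 317.3]
eef_rot: [-3.139, 0.001, 1.57]
contact_force: [-0.0, -0.9, 0.3]
opening: 0.503
grip_force: 0.0
```

```bash
cat >> h.py <<'E'
import pickle
def grab(tag):
    s=monitor.get_state(); d={"s":s}
    for c in("wrist","scene","side"): d[c]=(cal(c),get_image(c))
    pickle.dump(d,open(tag+".pkl","wb")); return d
def mask(im,kind):
    h=cv2.cvtColor(im,cv2.COLOR_RGB2HSV); H,S,V=h[...,0],h[...,1],h[...,2]
    m={"yellow":(H>20)&(H<35)&(S>150)&(V>60),"magenta":((H>160)|(H<4))&(S>150)&(V>60)}[kind]
    return m.astype(np.uint8)
E
python3 - <<'E'
from h import *
d=grab("d1"); print(d["s"]["ee_pos"],d["s"]["eef_rot"],d["s"]["clock"])
for c in("wrist","scene","side"):
    for k in("yellow","magenta"):
        n,_,st,ce=cv2.connectedComponentsWithStats(mask(d[c][1],k)); print(c,k,[(st[i].tolist()) for i in range(1,n) if st[i,4]>15])
W=d["wrist"][0]; print(proj(W,[[599,175.3,83.5],[641,176,23],[437,320,120]]))
print("cam in tool", )
from scipy.spatial.transform import Rotation as Ro
R=Ro.from_euler("xyz",d["s"]["eef_rot"]).as_matrix(); print(R.T@(-W[4].T@W[5]-d["s"]["ee_pos"]))
# tip length from side pixel of v7
B=cal("side"); 
for L in(0,20,30,40): print(L,proj(B,[550.9,-134.3,324.6+L]),proj(cal("scene"),[550.9,-134.3,324.6+L]))
E
```

```text
[596.35747004 148.78776507 317.33442333] [-3.13943435e+00  8.48560029e-04  1.57021572e+00] 12.0
wrist yellow [[266, 132, 23, 34, 313], [284, 133, 32, 29, 563], [247, 358, 6, 9, 41]]
wrist magenta [[143, 24, 23, 23, 235], [226, 358, 14, 5, 56]]
scene yellow [[228, 77, 9, 5, 23], [239, 81, 18, 7, 47], [320, 110, 15, 7, 57], [316, 118, 143, 302, 2063], [303, 196, 19, 22, 224], [129, 300, 17, 9, 60], [236, 331, 10, 15, 99], [0, 363, 60, 57, 557]]
scene magenta [[343, 156, 7, 6, 30], [290, 172, 4, 7, 21], [242, 244, 5, 5, 19], [136, 295, 9, 8, 54], [236, 318, 8, 10, 63], [228, 341, 8, 6, 34], [243, 398, 27, 22, 41]]
side yellow [[249, 146, 23, 18, 81], [274, 146, 40, 8, 52], [322, 155, 18, 4, 21], [341, 159, 27, 6, 34], [369, 164, 20, 5, 31], [0, 168, 245, 193, 1200], [390, 168, 61, 13, 99], [534, 195, 13, 4, 21], [220, 251, 26, 24, 365]]
side magenta [[171, 280, 13, 12, 126], [261, 323, 8, 13, 81]]
[[276.31117328 151.35079213]
 [304.94300395 145.9929734 ]
 [123.72812229  17.71224638]]
cam in tool
[ 7.67809831e+01 -2.40552528e-02 -1.99596993e+02]
0 [[297.05208964 147.66115685]] [[243.22123474 204.05236545]]
20 [[297.18950822 141.73208834]] [[242.69100907 199.21325448]]
30 [[297.25904452 138.73187192]] [[242.42022738 196.74196214]]
40 [[297.32914104 135.70748408]] [[242.14555793 194.23518813]]
```

```bash
cat >> h.py <<'E'
from scipy.optimize import minimize
def wellpts(p):
    x,y,z,yaw=p; th=np.radians(35); c,s=np.cos(yaw),np.sin(yaw)
    ax=np.array([-np.sin(th)*c,-np.sin(th)*s,np.cos(th)]); e1=np.array([-s,c,0]); e2=np.cross(ax,e1)
    a=np.linspace(0,2*np.pi,32,endpoint=False)
    o=np.array([x,y,z])   # p = mouth centre
    return np.vstack([o+ax*(h-78)+r*(np.cos(a)[:,None]*e1+np.sin(a)[:,None]*e2) for h,r in((0,18),(62,18),(78,25))]),ax
def hullim(pts,roi,k=6):
    x0,y0,w,h=roi; m=np.zeros((h*k,w*k),np.uint8)
    q=((pts-[x0,y0]+.5)*k).round().astype(np.int32); cv2.fillConvexPoly(m,cv2.convexHull(q),1); return m
def wellfit(views,p0):
    T=[]
    for K,im,roi in views:
        x0,y0,w,h=roi; m=mask(im,"yellow")[y0:y0+h,x0:x0+w]
        n,l,st,_=cv2.connectedComponentsWithStats(m); ys,xs=np.nonzero(np.isin(l,[i for i in range(1,n) if st[i,4]>15]))
        px=np.c_[xs,ys].astype(float)+[x0,y0]; px=np.vstack([px+d for d in((-.5,-.5),(.5,-.5),(-.5,.5),(.5,.5))])
        T.append((K,roi,hullim(px,roi)))
    def iou(p):
        r=[]
        for K,roi,t in T:
            q=hullim(proj(K,wellpts(p)[0]),roi); r.append((q&t).sum()/(q|t).sum())
        return np.array(r)
    best=min((minimize(lambda p:3-iou(p).sum() ,np.array(p0)+[0,0,0,dy],method="Nelder-Mead",options=dict(initial_simplex=np.array(p0)+[0,0,0,dy]+np.vstack([np.zeros(4),np.diag([6,6,6,.15])]),maxiter=400)) for dy in(-.15,0,.15)),key=lambda s:s.fun)
    return best.x,iou(best.x)
E
python3 - <<'E'
from h import *
d=pickle.load(open("d1.pkl","rb"))
V={"wrist":(*d["wrist"],(250,115,80,65)),"scene":(*d["scene"],(296,188,34,38)),"side":(*d["side"],(212,244,42,40))}
for ks in(("wrist","scene","side"),("wrist","side"),("wrist","scene")):
    x,i=wellfit([V[k] for k in ks],(599,175,83,.01)); print(ks,x.round(2),i.round(3))
E
```

```text
('wrist', 'scene', 'side') [5.9677e+02 1.7659e+02 8.9450e+01 5.0000e-02] [0.746 0.915 0.884]
('wrist', 'side') [5.9783e+02 1.7630e+02 8.8110e+01 1.0000e-02] [0.753 0.884]
('wrist', 'scene') [5.9633e+02 1.7590e+02 8.9960e+01 7.0000e-02] [0.743 0.919]
```

servo_tool(commands=[{"translation": [120,-130,50],"twist": [0,0,0],"gripper": 0.5},{"translation": [120,-130,50],"twist": [0,0,0],"gripper": 0.5},{"translation": [120,-130,50],"twist": [0,0,0],"gripper": 0.5},{"translation": [120,-130,50],"twist": [0,0,0],"gripper": 0.5},{"translation": [120,-130,50],"twist": [0,0,0],"gripper": 0.5},{"translation": [120,-130,50],"twist": [0,0,0],"gripper": 0.5},{"translation": [120,-130,50],"twist": [0,0,0],"gripper": 0.5}])

```text
clock: 12.85
ee_pos: [468.2, 269.1, 269.2]
eef_rot: [3.14, -0.0, 1.569]
contact_force: [-0.1, -0.4, -0.1]
opening: 0.499
grip_force: 0.0
```

```bash
python3 - <<'E'
from h import *
d=grab("d2"); print(d["s"]["ee_pos"],d["s"]["eef_rot"],d["s"]["clock"])
W,im=d["wrist"]
for k in("yellow","magenta"):
    n,_,st,ce=cv2.connectedComponentsWithStats(mask(im,k)); print(k,[(st[i].tolist()) for i in range(1,n) if st[i,4]>15])
print("pred cap base/top/marker top",proj(W,[[437,321,0],[437,321,40],[437,321,125]]).round(1), proj(W,[599,175,83]))
p=proj(W,[437,321,125])[0].round().astype(int)
cv2.imwrite("pics/m2.png",cv2.resize(im[max(0,p[1]-110):p[1]+110,max(0,p[0]-140):p[0]+140,::-1],None,fx=2.5,fy=2.5,interpolation=3)); print(p)
E
```

```text
[468.23506161 269.11225526 269.24443152] [ 3.14023361e+00 -4.18800514e-04  1.56949099e+00] 12.85
yellow [[378, 225, 32, 27, 301], [374, 237, 22, 32, 434]]
magenta [[441, 32, 40, 36, 960], [244, 121, 13, 15, 43]]
pred cap base/top/marker top [[250.7 129.8]
 [248.6 131.6]
 [242.6 136.6]] [[378.38195611 253.17457106]]
[243 137]
```

```bash
python3 - <<'E'
from h import *
d1,d2=[pickle.load(open(f"{t}.pkl","rb")) for t in("d1","d2")]
def crop(d,c,x,y,w,h,ov=None):
    K,im=d[c]; im=im[y:y+h,x:x+w,::-1]; k=260/w; im=cv2.resize(im,(260,260),interpolation=3)
    if ov is not None:
        for q in proj(K,wellpts(ov)[0]): cv2.circle(im,tuple(((q-[x,y]+.5)*k).astype(int)),1,(0,255,0),-1)
    return im
o=(597,176.5,89,.03)
top=np.hstack([crop(d1,"wrist",240,95,100,100),crop(d2,"wrist",340,200,100,100),crop(d2,"wrist",195,85,100,100)])
bot=np.hstack([crop(d1,"wrist",240,95,100,100,o),crop(d2,"wrist",340,200,100,100,o),crop(d1,"side",200,230,65,65,o)])
cv2.imwrite("pics/v10.png",np.vstack([top,bot]))
E
```

```text
(no output)
```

View pics/v10.png

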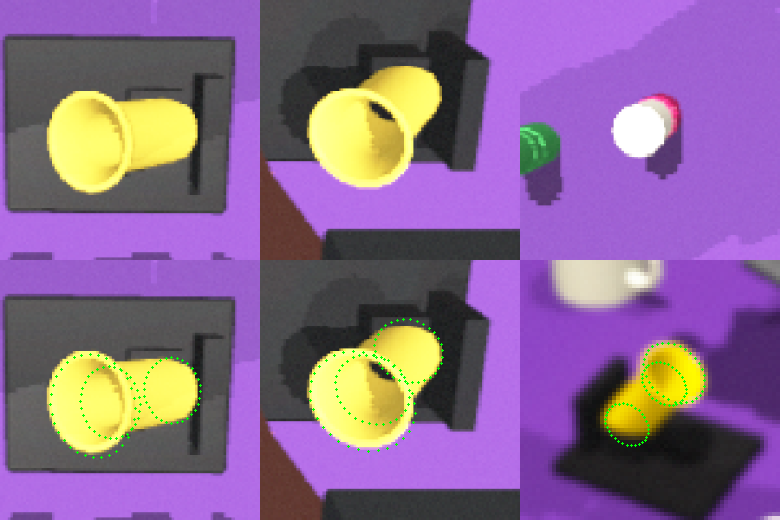

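The views show the well clearly, the upright marker at wrist (241,135) in the second picture, and the green one about 38 px to its left. My yellow mask missed the bright parts, so I loosen it and refit.

```bash
sed -i 's/(H>20)&(H<35)&(S>150)&(V>60)/(H>18)\&(H<36)\&(S>80)\&(V>60)/' h.py; python3 - <<'E'
from h import *
d,e=[pickle.load(open(f"{t}.pkl","rb")) for t in("d1","d2")]
V={"w1":(*d["wrist"],(250,115,80,65)),"w2":(*e["wrist"],(350,215,75,70)),"scene":(*d["scene"],(296,188,34,38)),"side":(*d["side"],(212,244,42,40))}
for ks in(("w1","w2"),("w1","w2","side"),("w1","w2","scene","side")):
    x,i=wellfit([V[k] for k in ks],(598,176,88,.01)); f=x[:3]-73*wellpts(x)[1]; print(ks,x.round(2),i.round(3),"floor",f.round(1),"axis",wellpts(x)[1].round(3))
K,im=e["wrist"]; g=im[:,:,:].min(2); m=(g[85:185,215:280]>150).astype(np.uint8); ys,xs=np.nonzero(m); print("white",xs.min()+215,xs.max()+215,ys.min()+85,ys.max()+85)
E
```

```text
('w1', 'w2') [ 5.9516e+02  1.7877e+02  9.0440e+01 -2.0000e-02] [0.961 0.954] floor [637.  177.9  30.6] axis [-0.573  0.013  0.819]
('w1', 'w2', 'side') [ 5.9507e+02  1.7916e+02  9.1620e+01 -3.0000e-02] [0.961 0.953 0.879] floor [636.9 178.   31.8] axis [-0.573  0.016  0.819]
('w1', 'w2', 'scene', 'side') [ 5.9540e+02  1.7863e+02  9.0540e+01 -2.0000e-02] [0.96  0.951 0.891 0.876] floor [637.3 177.6  30.7] axis [-0.573  0.014  0.819]
white 230 253 123 145
```

servo_tool(commands=[{"translation": [53,-33,40],"twist": [0,0,0],"gripper": 0.5},{"translation": [53,-33,60],"twist": [0,0,0],"gripper": 0.5},{"translation": [53,-33,100],"twist": [0,0,0],"gripper": 0.5},{"translation": [53,-33,140],"twist": [0,0,0],"gripper": 0.5},{"translation": [53,-33,175],"twist": [0,0,0],"gripper": 0.5},{"translation": [53,-33,200],"twist": [0,0,0],"gripper": 0.5},{"translation": [53,-33,213],"twist": [0,0,0],"gripper": 0.5},{"translation": [53,-33,213],"twist": [0,0,0],"gripper": 0.5},{"translation": [53,-33,213],"twist": [0,0,0],"gripper": 0.35},{"translation": [53,-33,213],"twist": [0,0,0],"gripper": 0.25},{"translation": [53,-33,213],"twist": [0,0,0],"gripper": 0.1},{"translation": [53,-33,213],"twist": [0,0,0],"gripper": 0},{"translation": [53,-33,213],"twist": [0,0,0],"gripper": 0},{"translation": [53,-33,213],"twist": [0,0,0],"gripper": 0},{"translation": [53,-33,213],"twist": [0,0,0],"gripper": 0}])

```text
clock: 14.5
ee_pos: [434.8, 323.4, 56.7]
eef_rot: [3.14, -0.001, 1.571]
contact_force: [-0.3, 0.6, 7.0]
opening: 0.223
grip_force: 30.0
```

servo_tool(commands=[{"translation": [0,0,-15],"twist": [0,0,0],"gripper": 0},{"translation": [0,0,-50],"twist": [0,0,0],"gripper": 0},{"translation": [0,0,-90],"twist": [0,0,0],"gripper": 0},{"translation": [-5,5,-125],"twist": [0,0,0],"gripper": 0},{"translation": [-35,25,-128],"twist": [-0.1,0,0],"gripper": 0},{"translation": [-65,45,-128],"twist": [-0.2,0,0],"gripper": 0},{"translation": [-95,65,-128],"twist": [-0.32,0,0.01],"gripper": 0},{"translation": [-120,80,-128],"twist": [-0.44,0,0.02],"gripper": 0},{"translation": [-137,90,-128],"twist": [-0.56,-0.006,0.02],"gripper": 0},{"translation": [-142,94,-128],"twist": [-0.611,-0.006,0.02],"gripper": 0},{"translation": [-142,94,-128],"twist": [-0.611,-0.006,0.02],"gripper": 0},{"translation": [-142,94,-128],"twist": [-0.611,-0.006,0.02],"gripper": 0},{"translation": [-142,94,-128],"twist": [-0.611,-0.006,0.02],"gripper": 0}])

```text
clock: 15.8
ee_pos: [528.2, 181.0, 184.0]
eef_rot: [2.53, -0.001, 1.55]
contact_force: [0.2, 0.5, -0.3]
opening: 0.219
grip_force: 30.0
```

```bash
python3 - <<'E'
from h import *
from scipy.spatial.transform import Rotation as Ro
d=grab("d3"); s=d["s"]; print(s["ee_pos"],s["eef_rot"],s["opening"],s["contact_force"])
R=Ro.from_euler("xyz",s["eef_rot"]).as_matrix(); W=d["wrist"][0]; print("cam in tool",R.T@(-W[4].T@W[5]-s["ee_pos"]))
m=np.array([595.3,178.8,90.5]); ax=np.array([-.573,.013,.819]); fl=m-73*ax; print("toolz",R[:,2])
cap=s["ee_pos"]+56.5*R[:,2]; print("cap",cap,"off mouth in tool",R.T@(m-cap),"floor",R.T@(fl-cap))
for c in("wrist","scene","side"):
    K,im=d[c]; n,_,st,ce=cv2.connectedComponentsWithStats(mask(im,"magenta"))
    print(c,"pred cap end/40mm",proj(K,[cap,cap-40*R[:,2],cap-20*R[:,2]]).round(1).tolist(),[(st[i].tolist(),ce[i].round(1).tolist()) for i in range(1,n) if st[i,4]>12])
K,im=d["wrist"]; n,_,st,ce=cv2.connectedComponentsWithStats(mask(im,"yellow")); print("well pred",proj(K,m),[st[i].tolist() for i in range(1,n) if st[i,4]>30]); q=proj(K,wellpts((*m,-.02))[0]); print(q.min(0),q.max(0))
E
```

```text
[528.24796801 181.04336834 183.9950262 ] [ 2.53036827e+00 -6.38139900e-04  1.55012663e+00] 0.2194699007224349 [ 0.20124598  0.4535748  -0.27256371]
cam in tool [  76.76777854    0.25311823 -199.54340639]
toolz [ 0.57375881 -0.0113384  -0.81894582]
cap [560.665341   180.40274886 137.72458709] off mouth in tool [-0.91670519  1.28451288 58.56449191] floor [ -1.03912361   1.23898674 131.53732351]
wrist pred cap end/40mm [[273.5, 211.0], [273.4, 227.8], [273.5, 218.8]] [([259, 200, 31, 35, 593], [273.9, 214.6])]
scene pred cap end/40mm [[300.8, 185.5], [295.7, 176.5], [298.3, 181.0]] [([343, 156, 7, 6, 30], [346.3, 158.4]), ([296, 178, 7, 9, 42], [299.0, 182.1]), ([242, 244, 5, 5, 19], [244.0, 246.0]), ([136, 295, 9, 8, 54], [139.8, 298.3]), ([236, 318, 8, 10, 64], [239.1, 322.7]), ([228, 341, 8, 6, 34], [231.6, 343.9]), ([215, 397, 14, 4, 14], [221.5, 398.1]), ([237, 397, 33, 23, 47], [255.9, 406.1]), ([193, 407, 12, 13, 15], [197.9, 413.5])]
side pred cap end/40mm [[247.7, 248.3], [254.4, 240.9], [251.0, 244.6]] [([245, 241, 10, 10, 57], [249.1, 245.6]), ([171, 280, 13, 12, 120], [177.3, 285.8])]
well pred [[274.87304834 194.5287842 ]] [[404, 0, 156, 322, 31715], [483, 7, 7, 21, 41], [549, 58, 9, 22, 60], [545, 87, 12, 37, 98], [249, 165, 52, 50, 1498], [222, 307, 12, 68, 511], [315, 307, 12, 68, 500], [76, 358, 394, 56, 7238], [494, 358, 23, 55, 450], [477, 366, 7, 20, 34]]
[249.01388249 163.73287249] [300.73027498 219.12401485]
```

servo_tool(commands=[{"translation": [-1,1,20],"twist": [0,0,0],"gripper": 0},{"translation": [-1,1,40],"twist": [0,0,0],"gripper": 0},{"translation": [-1,1,52],"twist": [0,0,0],"gripper": 0},{"translation": [-1,1,60],"twist": [0,0,0],"gripper": 0},{"translation": [-1,1,67],"twist": [0,0,0],"gripper": 0},{"translation": [-1,1,74],"twist": [0,0,0],"gripper": 0},{"translation": [-1,1,80],"twist": [0,0,0],"gripper": 0},{"translation": [-1,1,80],"twist": [0,0,0],"gripper": 0}])

```text
clock: 16.75
ee_pos: [575.2, 179.1, 118.7]
eef_rot: [2.532, -0.0, 1.55]
contact_force: [0.3, 0.0, -0.7]
opening: 0.22
grip_force: 30.0
```

servo_tool(commands=[{"translation": [0,0,6],"twist": [0,0,0],"gripper": 0},{"translation": [0,0,12],"twist": [0,0,0],"gripper": 0},{"translation": [0,0,18],"twist": [0,0,0],"gripper": 0},{"translation": [0,0,24],"twist": [0,0,0],"gripper": 0},{"translation": [0,0,30],"twist": [0,0,0],"gripper": 0},{"translation": [0,0,36],"twist": [0,0,0],"gripper": 0},{"translation": [0,0,36],"twist": [0,0,0],"gripper": 0}])

```text
clock: 17.45
ee_pos: [596.3, 179.9, 95.7]
eef_rot: [2.553, 0.003, 1.548]
contact_force: [-3.9, 0.6, -7.6]
opening: 0.217
grip_force: 30.0
```

servo_tool(commands=[{"translation": [0,0,0],"twist": [0,0,0],"gripper": 0},{"translation": [0,0,0],"twist": [0,0,0],"gripper": 0}])

```text
clock: 17.65
ee_pos: [596.5, 179.9, 96.4]
eef_rot: [2.552, 0.003, 1.548]
contact_force: [-5.4, -0.0, -9.9]
opening: 0.22
grip_force: 30.1
```

```bash
python3 - <<'E'
from h import *
from scipy.spatial.transform import Rotation as Ro
d=grab("d4"); s=d["s"]; print(s["ee_pos"],s["eef_rot"],s["contact_force"],s["torque"],s["joint_positions"].round(3))
R=Ro.from_euler("xyz",s["eef_rot"]).as_matrix(); m=np.array([595.3,178.8,90.5]); ax=np.array([-.573,.013,.819]); fl=m-73*ax
cap=s["ee_pos"]+56.5*R[:,2]; print("toolz",R[:,2],"cap",cap,"floor in tool",R.T@(fl-cap),"F tool",R.T@s["contact_force"])
for c in("wrist","scene","side"):
    K,im=d[c]; n,_,st,ce=cv2.connectedComponentsWithStats(mask(im,"magenta")); q=proj(K,[cap,cap-40*R[:,2],cap-125*R[:,2]]).round(1).tolist()
    print(c,q,[(st[i].tolist()) for i in range(1,n) if st[i,4]>6 and abs(ce[i]-q[0]).max()<40])
K,im=d["wrist"]; n,_,st,ce=cv2.connectedComponentsWithStats(mask(im,"yellow")); print([st[i].tolist() for i in range(1,n) if st[i,4]>200]); q=proj(K,wellpts((*m,-.02))[0]); print(q.min(0),q.max(0))
E
```

```text
[596.50408703 179.94100062  96.43707353] [2.5519571  0.00305339 1.5482674 ] [-5.43392738 -0.03769173 -9.90084495] [-0.00570339  2.49278125 -0.01374111] [ 0.403  0.42   2.111 -1.31   0.242  1.662]
toolz [ 0.55585988 -0.01506349 -0.83113951] cap [627.91017004 179.0899133   49.47769108] floor in tool [-0.97362545 -2.75253964 20.73911624] F tool [ -0.12986048 -10.02021271   5.20904902]
wrist [[273.5, 211.0], [273.5, 227.8], [273.2, 292.7]] [[257, 209, 31, 23, 362]]
scene [[315.3, 209.5], [310.7, 200.9], [300.6, 182.1]] []
side [[229.5, 265.9], [235.1, 259.2], [248.0, 244.1]] []
[[430, 0, 130, 322, 33479], [229, 185, 77, 76, 2395], [222, 307, 12, 68, 496], [315, 307, 12, 68, 504], [76, 358, 448, 56, 10011]]
[228.45689334 183.26638278] [305.39116361 270.7061079 ]
```

Joint 4 has reached its -1.31 limit, so the arm can't tilt any further down the tube. The cap is already deep inside, so I back off to relieve the side load. Once released, the marker can slide the rest of the way.

servo_tool(commands=[{"translation": [0,0,-8],"twist": [0,0,0],"gripper": 0},{"translation": [0,0,-14],"twist": [0,0,0],"gripper": 0},{"translation": [0,0,-14],"twist": [0,0,0],"gripper": 0},{"translation": [0,0,-14],"twist": [0,0,0],"gripper": 0}])

```text
clock: 18.2
ee_pos: [589.0, 180.4, 109.6]
eef_rot: [2.55, 0.003, 1.548]
contact_force: [-12.6, 0.3, -0.8]
opening: 0.223
grip_force: 30.3
```

```bash
python3 - <<'E'
from h import *
from scipy.spatial.transform import Rotation as Ro
s=monitor.get_state(); print(s["ee_pos"],s["eef_rot"],s["contact_force"],s["joint_positions"].round(3))
R=Ro.from_euler("xyz",s["eef_rot"]).as_matrix(); fl=np.array([637,177.8,30.7]); print(R[:,2],R.T@(fl-s["ee_pos"])-[0,0,56.5])
E
```

```text
[588.96169803 180.3835646  109.58179736] [2.54973293e+00 2.51292835e-03 1.54836364e+00] [-12.57459127   0.26550873  -0.82622543] [ 0.411  0.386  2.122 -1.229  0.253  1.584]
[ 0.55771823 -0.01459923 -0.82990194] [-1.30714815 -4.10528127 35.79371184]
```

servo_tool(commands=[{"translation": [0,0,0],"twist": [0,0,0],"gripper": 0},{"translation": [0,0,0],"twist": [0,0,0],"gripper": 0},{"translation": [0,0,0],"twist": [0,0,0],"gripper": 0},{"translation": [0,0,0],"twist": [0,0,0],"gripper": 0}])

```text
clock: 18.6
ee_pos: [589.0, 180.4, 109.6]
eef_rot: [2.55, 0.003, 1.548]
contact_force: [-13.2, -0.5, 0.0]
opening: 0.222
grip_force: 30.3
```

```bash
python3 - <<'E'
from h import *
s=monitor.get_state(); print(s["contact_force"],s["joint_positions"].round(3),s["qd"].round(3))
E
```

```text
[-13.15491854  -0.46864341   0.02894065] [ 0.411  0.386  2.122 -1.229  0.253  1.585] [ 0.     0.     0.001 -0.    -0.001 -0.   ]
```

servo_tool(commands=[{"translation": [-1,-3,0],"twist": [-0.01,0,0],"gripper": 0},{"translation": [-1,-5,0],"twist": [-0.02,0,0],"gripper": 0},{"translation": [-1,-5,0],"twist": [-0.02,0,0],"gripper": 0},{"translation": [-1,-5,0],"twist": [-0.02,0,0],"gripper": 0}])

```text
clock: 19.0
ee_pos: [586.9, 180.7, 111.0]
eef_rot: [2.536, 0.005, 1.55]
contact_force: [-8.1, -0.4, -3.2]
opening: 0.219
grip_force: 30.2
```

```bash
python3 - <<'E'
from h import *
from scipy.spatial.transform import Rotation as Ro
s=monitor.get_state(); print(s["ee_pos"],s["eef_rot"],s["contact_force"],s["joint_positions"].round(3))
R=Ro.from_euler("xyz",s["eef_rot"]).as_matrix(); fl=np.array([637,177.8,30.7]); print(R[:,2],R.T@(fl-s["ee_pos"])-[0,0,56.5])
E
```

```text
[586.87082607 180.7027344  111.01011199] [2.53634562 0.0045458  1.54989934] [-8.07392792 -0.40990659 -3.23395799] [ 0.418  0.383  2.133 -1.311  0.257  1.669]
[ 0.56876291 -0.01562626 -0.82235307] [-1.4895367  -4.43280232 38.1002409 ]
```

servo_tool(commands=[{"translation": [0,0,-4],"twist": [0,0,0],"gripper": 0},{"translation": [0,0,-4],"twist": [0,0,0],"gripper": 0.24},{"translation": [0,0,-4],"twist": [0,0,0],"gripper": 0.3},{"translation": [0,0,-4],"twist": [0,0,0],"gripper": 0.4},{"translation": [0,0,-4],"twist": [0,0,0],"gripper": 0.45},{"translation": [0,0,-4],"twist": [0,0,0],"gripper": 0.45},{"translation": [0,0,-4],"twist": [0,0,0],"gripper": 0.45}])

```text
clock: 19.7
ee_pos: [585.2, 180.8, 114.3]
eef_rot: [2.536, 0.003, 1.548]
contact_force: [0.3, -0.8, 0.1]
opening: 0.453
grip_force: 0.0
```

```bash
python3 - <<'E'
from h import *
d=grab("d5"); s=d["s"]; print(s["ee_pos"],s["contact_force"],s["joint_positions"].round(2))
fl=np.array([637,177.8,30.7]); ax=np.array([-.573,.013,.819])
for c in("wrist","scene","side"):
    K,im=d[c]; q=proj(K,[fl,fl+73*ax,fl+125*ax])
    n,_,st,ce=cv2.connectedComponentsWithStats(mask(im,"magenta")); print(c,q.round(1).tolist(),[(st[i].tolist()) for i in range(1,n) if st[i,4]>4 and abs(ce[i]-q[0]).max()<60])
    w=(im.min(2)>(140)).astype(np.uint8); n,_,st,ce=cv2.connectedComponentsWithStats(w); print([(st[i].tolist()) for i in range(1,n) if st[i,4]>8 and abs(ce[i]-q[2]).max()<40])
E
```

```text
[585.17551785 180.84337942 114.28802069] [ 0.33424965 -0.75633546  0.14914416] [ 0.42  0.37  2.13 -1.29  0.26  1.65]
wrist [[268.2, 199.7], [266.0, 226.1], [263.4, 256.9]] [[250, 202, 28, 20, 195]]
[[237, 211, 63, 67, 2185]]
scene [[316.9, 214.0], [308.2, 198.5], [301.8, 187.1]] [[343, 156, 7, 6, 31]]
[[305, 193, 5, 6, 21]]
side [[227.5, 269.7], [238.3, 257.9], [246.5, 249.0]] [[171, 280, 13, 12, 120]]
[[205, 206, 31, 36, 841], [230, 246, 21, 15, 127]]
```

servo_tool(commands=[{"translation": [0,0,-15],"twist": [0,0,0],"gripper": 0.45},{"translation": [0,0,-40],"twist": [0,0,0],"gripper": 0.45},{"translation": [0,0,-80],"twist": [0,0,0],"gripper": 0.45},{"translation": [0,0,-120],"twist": [0,0,0],"gripper": 0.45},{"translation": [0,0,-150],"twist": [0,0,0],"gripper": 0.45},{"translation": [0,0,-150],"twist": [0,0,0],"gripper": 0.45}])

```text
clock: 20.45
ee_pos: [499.6, 184.0, 240.9]
eef_rot: [2.532, -0.0, 1.549]
contact_force: [-0.2, 0.3, -1.2]
opening: 0.453
grip_force: 0.0
```

```bash
cat > chk.py <<'E'
from h import *
import sys
d=grab(sys.argv[1]); s=d["s"]; print(s["ee_pos"],s["eef_rot"],s["contact_force"])
fl=np.array([637,177.8,30.7]); ax=np.array([-.573,.013,.819])
for c in("wrist","scene","side"):
    K,im=d[c]; q=proj(K,[fl,fl+73*ax,fl+125*ax]); print(c,q.round(1).tolist())
    n,_,st,ce=cv2.connectedComponentsWithStats(mask(im,"magenta")); print(" mag",[(st[i].tolist()) for i in range(1,n) if st[i,4]>4 and abs(ce[i]-q[0]).max()<60])
    x,y=q[1:].mean(0).astype(int); r=45 if c=="wrist" else 16
    h=cv2.cvtColor(im,cv2.COLOR_RGB2HSV); w=((h[...,1]<75)&(h[...,2]>110)).astype(np.uint8)
    n,_,st,ce=cv2.connectedComponentsWithStats(w); print(" white",[(st[i].tolist(),ce[i].round(1).tolist()) for i in range(1,n) if st[i,4]>8 and abs(ce[i]-q[2]).max()<60])
E
python3 chk.py d6; python3 - <<'E'
from h import *
d=pickle.load(open("d6.pkl","rb")); K,im=d["wrist"]; fl=np.array([637,177.8,30.7]); ax=np.array([-.573,.013,.819])
e1=np.array([0,1,0]); e2=np.cross(ax,e1)
for t in(60,90,125,160): print(t,[proj(K,fl+t*ax+10*v)[0].round().tolist() for v in(e1,-e1,e2,-e2)])
E
```

```text
[499.62376081 184.03664495 240.94252094] [ 2.53167194e+00 -1.57843687e-05  1.54885889e+00] [-0.21577754  0.26819289 -1.23694743]
wrist [[267.9, 172.2], [266.8, 183.3], [265.7, 194.1]]
 mag [[259, 170, 19, 15, 85]]
 white [([240, 174, 31, 30, 590], [254.9, 188.4])]
scene [[316.9, 214.0], [308.2, 198.5], [301.8, 187.1]]
 mag [[343, 156, 7, 6, 30]]
 white [([327, 124, 51, 37, 1308], [352.2, 142.9]), ([336, 162, 17, 27, 373], [343.8, 175.2]), ([297, 184, 13, 17, 112], [303.0, 191.9]), ([233, 204, 36, 58, 911], [249.8, 236.2]), ([267, 228, 9, 22, 129], [270.6, 238.7])]
side [[227.5, 269.7], [238.3, 257.9], [246.5, 249.0]]
 mag [[171, 280, 13, 12, 120]]
 white [([256, 193, 42, 51, 694], [277.7, 215.1]), ([205, 206, 31, 36, 857], [219.6, 223.9]), ([282, 208, 28, 19, 158], [294.9, 217.2]), ([236, 248, 19, 15, 152], [245.3, 254.9])]
60 [[267.0, 173.0], [267.0, 189.0], [259.0, 181.0], [275.0, 181.0]]
90 [[266.0, 178.0], [267.0, 195.0], [257.0, 187.0], [276.0, 186.0]]
125 [[265.0, 184.0], [266.0, 204.0], [256.0, 194.0], [276.0, 194.0]]
160 [[265.0, 193.0], [265.0, 214.0], [254.0, 204.0], [276.0, 203.0]]
```

```bash
cat > mfit.py <<'E'
from h import *
import sys
d=pickle.load(open(sys.argv[1]+".pkl","rb")); views=sys.argv[2].split(",")
fl=np.array([637,177.8,30.7]); ax=np.array([-.573,.013,.819]); e1=np.array([0.02,1,0]); e1/=np.linalg.norm(e1); e2=np.cross(e1,ax) ; a=np.linspace(0,2*np.pi,24)
if e2[2]>0: e2=-e2   # e2 = downhill side
T=[]
for c in views:
    K,im=d[c]; q=proj(K,[fl+73*ax,fl+115*ax]).mean(0).round().astype(int); r=40 if c=="wrist" else 22
    roi=(q[0]-r,q[1]-r,2*r,2*r); h=cv2.cvtColor(im,cv2.COLOR_RGB2HSV)[q[1]-r:q[1]+r,q[0]-r:q[0]+r]
    w=((h[...,1]<75)&(h[...,2]>110)).astype(np.uint8); n,l,st,ce=cv2.connectedComponentsWithStats(w); i=min((i for i in range(1,n) if st[i,4]>20),key=lambda i:abs(ce[i]-r).max())
    T.append((K,roi,cv2.resize((l==i).astype(np.uint8),None,fx=6,fy=6,interpolation=0)))
def shape(p):
    t,u,v,au,av=p; z=ax+au*e1+av*e2; z/=np.linalg.norm(z); o=fl+t*ax+u*e1+v*e2
    f1=np.cross(z,e2); f2=np.cross(z,f1); return o,z,lambda h:o+h*z+10*(np.cos(a)[:,None]*f1+np.sin(a)[:,None]*f2)
def iou(p,):
    o,z,c=shape(p); h0=min(124,max(41,76-p[0])); r=[]
    for K,roi,t in T:
        q=hullim(proj(K,np.vstack([c(h0),c(125)])),roi); r.append((q&t).sum()/(q|t).sum())
    return np.array(r)
cost=lambda p:-iou(p).sum()+.002*(p[1]**2+p[2]**2)
for t0 in(0,15,30):
    b=minimize(cost,[t0,0,0,0,.1],method="Nelder-Mead",options=dict(maxiter=800,initial_simplex=np.array([t0,0,0,0,.1])+np.vstack([np.zeros(5),np.diag([8,2,2,.08,.08])])))
    print("t,u,v,au,av",b.x.round(3),iou(b.x).round(3),round(b.fun,3))
E
python3 mfit.py d6 wrist,scene,side; python3 mfit.py d6 wrist
```

```text
t,u,v,au,av [12.826  1.454 -0.349  0.015  0.116] [0.897 0.809 0.763] -2.465
t,u,v,au,av [13.857  0.658 -0.259  0.027  0.115] [0.912 0.799 0.763] -2.472
t,u,v,au,av [13.123  0.033 -1.798  0.033  0.132] [0.943 0.806 0.764] -2.505
t,u,v,au,av [18.894 -0.569 -1.108  0.048  0.127] [0.959] -0.956
t,u,v,au,av [19.736 -0.233 -0.924  0.046  0.124] [0.957] -0.956
t,u,v,au,av [26.112  0.637 -0.232  0.051  0.115] [0.927] -0.926
```

The fit puts the cap roughly 13-19 mm above the floor, with the marker leaning about 0.12 rad, so it may have hung up. I'll shut the fingers and nudge its end down along the tube.

servo_tool(commands=[{"translation": [-1,-18,0],"twist": [0,0,0],"gripper": 0},{"translation": [-1,-18,0],"twist": [0,0,0],"gripper": 0},{"translation": [-1,-18,10],"twist": [0,0,0],"gripper": 0},{"translation": [-1,-18,40],"twist": [0,0,0],"gripper": 0},{"translation": [-1,-18,75],"twist": [0,0,0],"gripper": 0},{"translation": [-1,-18,105],"twist": [0,0,0],"gripper": 0},{"translation": [-1,-18,120],"twist": [0,0,0],"gripper": 0},{"translation": [-1,-18,126],"twist": [0,0,0],"gripper": 0},{"translation": [-1,-18,130],"twist": [0,0,0],"gripper": 0},{"translation": [-1,-18,130],"twist": [0,0,0],"gripper": 0}])

```text
clock: 21.6
ee_pos: [559.1, 180.2, 119.1]
eef_rot: [2.538, 0.004, 1.548]
contact_force: [-0.3, 0.5, -0.2]
opening: 0.008
grip_force: 0.0
```

servo_tool(commands=[{"translation": [0,0,4],"twist": [0,0,0],"gripper": 0},{"translation": [0,0,8],"twist": [0,0,0],"gripper": 0},{"translation": [0,0,8],"twist": [0,0,0],"gripper": 0}])

```text
clock: 21.9
ee_pos: [564.2, 180.9, 115.9]
eef_rot: [2.54, 0.003, 1.548]
contact_force: [-0.5, -0.4, 0.6]
opening: 0.005
grip_force: 0.0
```

servo_tool(commands=[{"translation": [0,0,3],"twist": [0,0,0],"gripper": 0},{"translation": [0,0,6],"twist": [0,0,0],"gripper": 0},{"translation": [0,0,6],"twist": [0,0,0],"gripper": 0}])

```text
clock: 22.2
ee_pos: [567.7, 181.1, 112.3]
eef_rot: [2.543, 0.004, 1.547]
contact_force: [0.0, 0.0, -0.8]
opening: 0.004
grip_force: 0.0
```

servo_tool(commands=[{"translation": [0,0,4],"twist": [0,0,0],"gripper": 0},{"translation": [0,0,8],"twist": [0,0,0],"gripper": 0},{"translation": [0,0,8],"twist": [0,0,0],"gripper": 0}])

```text
clock: 22.5
ee_pos: [572.8, 181.4, 107.5]
eef_rot: [2.547, 0.005, 1.547]
contact_force: [-0.8, 0.6, 0.2]
opening: 0.003
grip_force: 0.0
```

```bash
python3 chk.py d7; python3 - <<'E'
from h import *
s=monitor.get_state(); print(s["joint_positions"].round(3)); B,A=cal("side"),cal("scene")
from scipy.spatial.transform import Rotation as Ro
R=Ro.from_euler("xyz",s["eef_rot"]).as_matrix(); tip=s["ee_pos"]-32*R[:,2]; print("tip",tip,proj(B,tip),proj(A,tip)); fl=np.array([637,177.8,30.7]); ax=np.array([-.573,.013,.819]); print("tip along axis",(tip-fl)@ax, "downhill",(tip-fl)@np.array([-.819,0,-.573]))
E
```

```text
[572.81873684 181.35016723 107.50458023] [2.54732486 0.00476669 1.54668422] [-0.76843919  0.57466307  0.22197984]
wrist [[284.6, 199.3], [286.1, 225.7], [287.8, 256.4]]
 mag [[278, 202, 21, 14, 87], [269, 206, 27, 17, 113]]
 white [([279, 204, 15, 8, 28], [287.2, 206.7]), ([242, 210, 51, 62, 1343], [268.1, 235.4]), ([311, 235, 9, 13, 17], [314.9, 240.9])]
scene [[316.9, 214.0], [308.2, 198.5], [301.8, 187.1]]
 mag [[343, 156, 7, 6, 30]]
 white [([327, 123, 51, 38, 1303], [352.1, 142.9]), ([336, 162, 17, 27, 372], [343.8, 175.1]), ([297, 186, 14, 15, 98], [303.7, 193.1]), ([233, 204, 36, 58, 900], [249.9, 236.0]), ([267, 228, 9, 22, 127], [270.7, 238.6])]
side [[227.5, 269.7], [238.3, 257.9], [246.5, 249.0]]
 mag [[274, 228, 6, 3, 7], [171, 280, 13, 12, 120]]
 white [([205, 206, 31, 36, 857], [219.6, 223.9]), ([247, 223, 9, 7, 21], [251.2, 226.3]), ([270, 244, 13, 12, 37], [276.0, 249.2]), ([236, 250, 18, 13, 117], [244.2, 256.1])]
[ 0.431  0.376  2.153 -1.311  0.262  1.685]
tip [554.53395507 181.82805276 134.15616388] [[249.37280004 250.11639207]] [[299.54905264 185.35258704]]
tip along axis 132.03600664773202 downhill 8.259308891049187
```

servo_tool(commands=[{"translation": [0,0,3],"twist": [0.05,0,0],"gripper": 0},{"translation": [0,0,6],"twist": [0.08,0,0],"gripper": 0},{"translation": [0,0,6],"twist": [0.08,0,0],"gripper": 0}])

```text
clock: 22.95
ee_pos: [575.9, 182.5, 105.5]
eef_rot: [2.625, 0.002, 1.547]
contact_force: [-29.6, 2.4, 40.6]
opening: 0.006
grip_force: 25.2
```

servo_tool(commands=[{"translation": [0,0,3],"twist": [0.02,0,0],"gripper": 0},{"translation": [0,0,5],"twist": [0.02,0,0],"gripper": 0},{"translation": [0,0,5],"twist": [0.02,0,0],"gripper": 0}])

```text
clock: 23.25
ee_pos: [575.5, 182.2, 103.1]
eef_rot: [2.643, 0.003, 1.548]
contact_force: [-38.8, -0.9, 55.1]
opening: 0.01
grip_force: 35.8
```

servo_tool(commands=[{"translation": [0,0,-8],"twist": [0,0,0],"gripper": 0},{"translation": [0,0,-30],"twist": [0,0,0],"gripper": 0},{"translation": [0,0,-70],"twist": [0,0,0],"gripper": 0},{"translation": [0,0,-110],"twist": [0,0,0],"gripper": 0},{"translation": [0,0,-150],"twist": [0,0,0],"gripper": 0},{"translation": [0,0,-150],"twist": [0,0,0],"gripper": 0}])

```text
clock: 23.85
ee_pos: [507.7, 184.6, 235.3]
eef_rot: [2.64, 0.001, 1.548]
contact_force: [0.5, 0.1, -0.6]
opening: 0.009
grip_force: 0.0
```

```bash
python3 chk.py d8; python3 mfit.py d8 wrist,scene,side; python3 mfit.py d8 wrist;python3 mfit.py d8 side,scene; python3 - <<'E'
from h import *
d=pickle.load(open("d8.pkl","rb")); 
K,im=d["wrist"]; p=proj(K,[595,179,90])[0]; x,y=int(p[0])-40,int(p[1])-40
q,i=wellfit([(K,im,(max(0,x),max(0,y),80,80))],(595.3,178.8,90.5,-.02)); print("well",q,i, p)
E
```

```text
[507.69487911 184.64684075 235.34925447] [2.64043900e+00 8.95231254e-04 1.54776909e+00] [ 0.50817909  0.09823309 -0.6201348 ]
wrist [[285.0, 173.8], [280.0, 185.4], [275.1, 196.8]]
 mag [[273, 171, 20, 18, 100]]
 white [([280, 173, 8, 9, 17], [284.6, 176.8]), ([249, 176, 36, 31, 692], [265.7, 190.7])]
scene [[316.9, 214.0], [308.2, 198.5], [301.8, 187.1]]
 mag [[343, 156, 7, 6, 30]]
 white [([327, 127, 51, 34, 1297], [352.2, 143.0]), ([336, 162, 17, 27, 374], [343.8, 175.1]), ([296, 184, 14, 17, 117], [302.9, 191.9]), ([233, 204, 36, 58, 912], [249.9, 236.0]), ([267, 228, 9, 22, 129], [270.6, 238.7])]
side [[227.5, 269.7], [238.3, 257.9], [246.5, 249.0]]
 mag [[171, 280, 13, 12, 118]]
 white [([303, 197, 6, 4, 20], [305.5, 198.6]), ([256, 201, 50, 44, 765], [281.8, 219.8]), ([205, 206, 31, 36, 857], [219.6, 223.9]), ([236, 248, 19, 15, 155], [245.4, 254.9])]
t,u,v,au,av [14.238  1.001 -1.752  0.021  0.127] [0.942 0.778 0.797] -2.509
t,u,v,au,av [14.276  1.001 -0.688  0.021  0.119] [0.937 0.778 0.778] -2.49
t,u,v,au,av [15.004 -0.312  1.462  0.033  0.1  ] [0.919 0.767 0.752] -2.434
t,u,v,au,av [19.774  0.104 -0.674  0.041  0.114] [0.959] -0.958
t,u,v,au,av [15.912 -0.663 -1.383  0.04   0.125] [0.948] -0.944
t,u,v,au,av [26.629  0.604  0.539  0.053  0.093] [0.942] -0.94
t,u,v,au,av [ 1.187e+01  7.880e-01 -6.860e-01  5.000e-03  1.030e-01] [0.783 0.81 ] -1.591
t,u,v,au,av [ 1.249e+01  1.861e+00 -3.280e-01 -2.000e-03  1.010e-01] [0.784 0.806] -1.583
t,u,v,au,av [ 1.2471e+01  4.2900e-01 -1.3590e+00  8.0000e-03  1.1300e-01] [0.791 0.812] -1.599
well [ 5.94397139e+02  1.80142068e+02  9.34922628e+01 -3.68238821e-02] [0.95925543] [279.67362972 185.16865868]
```

The push left the marker where it was, so it's either seated or the image fit is biased. To decide, I'll find the real fingertip offset L by touching the bare table at an empty spot.

servo_tool(commands=[{"translation": [-10,-40,-20],"twist": [0.1,0,0],"gripper": 0},{"translation": [-20,-80,-10],"twist": [0.25,0,0],"gripper": 0},{"translation": [-30,-115,20],"twist": [0.4,0,0],"gripper": 0},{"translation": [-36,-135,65],"twist": [0.5,0,0],"gripper": 0},{"translation": [-36,-152,110],"twist": [0.5,0,0],"gripper": 0},{"translation": [-36,-152,116],"twist": [0.5,0,0],"gripper": 0},{"translation": [-36,-152,116],"twist": [0.5,0,0],"gripper": 0},{"translation": [-36,-152,116],"twist": [0.5,0,0],"gripper": 0}])

```text
clock: 24.8
ee_pos: [427.8, 148.7, 57.4]
eef_rot: [-3.137, 0.005, 1.547]
contact_force: [0.6, 0.9, -0.5]
opening: 0.004
grip_force: 0.0
```

```bash
python3 chk.py d9 | tail -6
```

```text
scene [[316.9, 214.0], [308.2, 198.5], [301.8, 187.1]]
 mag [[343, 156, 7, 6, 30]]
 white [([327, 127, 51, 34, 1290], [352.2, 143.0]), ([262, 145, 7, 2, 13], [265.0, 145.5]), ([336, 162, 17, 27, 369], [343.8, 175.1]), ([296, 184, 14, 17, 117], [302.9, 191.9]), ([233, 204, 36, 58, 909], [250.0, 235.8]), ([267, 228, 9, 22, 124], [270.8, 238.5])]
side [[227.5, 269.7], [238.3, 257.9], [246.5, 249.0]]
 mag [[171, 280, 13, 12, 119]]
 white [([205, 206, 31, 36, 859], [219.6, 223.9]), ([286, 214, 20, 4, 49], [295.7, 215.5]), ([256, 226, 6, 5, 15], [258.3, 228.2]), ([270, 235, 10, 5, 29], [274.6, 237.4]), ([301, 246, 12, 6, 31], [306.0, 248.4]), ([236, 248, 19, 15, 155], [245.4, 254.9])]
```

Lower slowly, to a 78 mm shift (TCP about -21).

servo_tool(commands=[{"translation": [0,0,40],"twist": [0,0,0],"gripper": 0},{"translation": [0,0,65],"twist": [0,0,0],"gripper": 0},{"translation": [0,0,75],"twist": [0,0,0],"gripper": 0},{"translation": [0,0,78],"twist": [0,0,0],"gripper": 0},{"translation": [0,0,78],"twist": [0,0,0],"gripper": 0}])

```text
clock: 25.45
ee_pos: [427.7, 148.5, -20.7]
eef_rot: [-3.137, 0.004, 1.547]
contact_force: [0.4, -0.0, 0.3]
opening: 0.002
grip_force: 0.0
```

servo_tool(commands=[{"translation": [0,0,2],"twist": [0,0,0],"gripper": 0},{"translation": [0,0,4],"twist": [0,0,0],"gripper": 0}])

```text
clock: 25.65
ee_pos: [428.0, 148.5, -24.7]
eef_rot: [-3.138, 0.004, 1.547]
contact_force: [-0.4, -0.0, -0.3]
opening: 0.005
grip_force: 0.0
```

servo_tool(commands=[{"translation": [0,0,1.5],"twist": [0,0,0],"gripper": 0},{"translation": [0,0,3],"twist": [0,0,0],"gripper": 0}])

```text
clock: 25.85
ee_pos: [427.3, 148.2, -28.4]
eef_rot: [-3.137, 0.005, 1.547]
contact_force: [-0.6, 0.6, 0.5]
opening: 0.005
grip_force: 0.0
```

servo_tool(commands=[{"translation": [0,0,1.5],"twist": [0,0,0],"gripper": 0},{"translation": [0,0,3],"twist": [0,0,0],"gripper": 0}])

```text
clock: 26.05
ee_pos: [427.0, 148.1, -31.7]
eef_rot: [-3.136, 0.005, 1.547]
contact_force: [0.5, -0.7, -0.1]
opening: 0.006
grip_force: 0.0
```

servo_tool(commands=[{"translation": [0,0,1.5],"twist": [0,0,0],"gripper": 0},{"translation": [0,0,3],"twist": [0,0,0],"gripper": 0}])

```text
clock: 26.25
ee_pos: [427.0, 148.1, -34.8]
eef_rot: [-3.136, 0.005, 1.547]
contact_force: [-0.8, 0.8, -1.3]
opening: 0.003
grip_force: 0.0
```

servo_tool(commands=[{"translation": [0,0,1.5],"twist": [0,0,0],"gripper": 0},{"translation": [0,0,3],"twist": [0,0,0],"gripper": 0}])

```text
clock: 26.45
ee_pos: [427.0, 148.1, -37.0]
eef_rot: [-3.136, 0.005, 1.547]
contact_force: [-6.9, -2.3, 40.5]
opening: 0.008
grip_force: 20.2
```

L comes out at about 36 mm. The push contact then puts the marker's end at 127-134 mm along the axis, so the cap is within 0-9 mm of the floor. The lean of about 0.12 rad matches the tube's own clearance, and a firm push didn't move it, so I take it as seated. I'll retract, run one last check of the caddy, then hand in.

servo_tool(commands=[{"translation": [0,0,-40],"twist": [0,0,0],"gripper": 0},{"translation": [0,0,-90],"twist": [0,0,0],"gripper": 0},{"translation": [0,0,-140],"twist": [0,0,0],"gripper": 0},{"translation": [0,0,-190],"twist": [0,0,0],"gripper": 0},{"translation": [0,0,-220],"twist": [0,0,0],"gripper": 0},{"translation": [0,0,-220],"twist": [0,0,0],"gripper": 0},{"translation": [0,0,-220],"twist": [0,0,0],"gripper": 0},{"translation": [0,0,-220],"twist": [0,0,0],"gripper": 0}])

```text
clock: 27.25
ee_pos: [427.2, 148.8, 181.0]
eef_rot: [-3.134, 0.006, 1.547]
contact_force: [0.1, -0.7, 0.2]
opening: 0.005
grip_force: 0.0
```

```bash
python3 - <<'E'
from h import *
d=grab("dA"); o=pickle.load(open("d1.pkl","rb")); print(d["s"]["ee_pos"],d["s"]["contact_force"])
for c,r in(("scene",(225,200,60,70)),("side",(255,150,70,80))):
    x,y,w,h=r; print(c,np.abs(d[c][1][y:y+h,x:x+w].astype(int)-o[c][1][y:y+h,x:x+w]).mean())
for t,c in(("caddy","scene"),("caddy","side"),("mug","side"),("tape","side"),("cleaner","side")): print(t,c,[(round(q["score"],2),[round(v) for v in q["rect"]]) for q in search_frame(c,t)][:4])
E
python3 mfit.py dA scene,side
```

```text
[427.16489096 148.75897277 181.0188663 ] [ 0.11423913 -0.69982404  0.20572548]
scene 13.936190476190475
side 52.70916666666667
caddy scene [(0.94, [113, 280, 56, 35]), (0.77, [232, 214, 47, 46]), (0.61, [221, 297, 30, 59]), (0.34, [306, 199, 13, 20])]
caddy side [(0.65, [207, 252, 54, 45]), (0.55, [268, 183, 37, 38])]
mug side [(0.72, [204, 205, 30, 38])]
tape side [(0.63, [292, 240, 32, 31])]
cleaner side [(0.75, [166, 280, 25, 54])]
t,u,v,au,av [ 1.1074e+01  1.3400e+00 -1.4200e-01  3.0000e-03  1.0000e-01] [0.794 0.798] -1.588
t,u,v,au,av [1.2275e+01 1.5530e+00 2.4000e-02 5.0000e-03 1.0200e-01] [0.797 0.796] -1.588
t,u,v,au,av [12.021  0.826 -2.157  0.016  0.123] [0.794 0.82 ] -1.603
```

```bash
python3 - <<'E'
from h import *
d=pickle.load(open("d1.pkl","rb"))
V=[(*d["scene"],(296,188,34,38)),(*d["side"],(212,244,42,40))]
x,i=wellfit(V,(595.3,178.8,90.5,-.02)); ax=wellpts(x)[1]; fl=x[:3]-73*ax; print(x.round(2),i.round(3),"floor",fl.round(1))
f0=np.array([637,177.8,30.7]); a0=np.array([-.573,.013,.819]); print("t shift",(fl-f0)@a0)
# bias of white mask: standing marker, body 40..125
for c in("scene","side"):
    K,im=d[c]; h=cv2.cvtColor(im,cv2.COLOR_RGB2HSV); w=((h[...,1]<75)&(h[...,2]>110)).astype(np.uint8)
    a=np.linspace(0,6.28,24); ring=lambda z:np.c_[435+10*np.cos(a),322+10*np.sin(a),0*a+z]
    q=proj(K,np.vstack([ring(40),ring(125)])); n,_,st,ce=cv2.connectedComponentsWithStats(w)
    print(c,q.min(0).round(1),q.max(0).round(1),[(st[j].tolist()) for j in range(1,n) if abs(ce[j]-q.mean(0)).max()<15 and st[j,4]>10])
E
```

```text
[5.9607e+02 1.7694e+02 9.0130e+01 3.0000e-02] [0.9   0.879] floor [637.9 178.2  30.3]
t shift -0.8306965064561442
scene [288.9 152.5] [294.3 171.7] [[289, 152, 7, 16, 77]]
side [260.  294.2] [268.6 324.7] [[259, 294, 10, 25, 211]]
```

The estimate still leaves a few mm of doubt. A gentle test settles it: push the leaning end back uphill by about 10 mm, which frees it if it's hung, then withdraw and compare.

servo_tool(commands=[{"translation": [20,40,20],"twist": [0,0,0],"gripper": 0},{"translation": [34,75,55],"twist": [0,0,0],"gripper": 0},{"translation": [34,80,95],"twist": [0,0,0],"gripper": 0},{"translation": [34,85,112],"twist": [0,0,0],"gripper": 0},{"translation": [34,95,112],"twist": [0,0,0],"gripper": 0},{"translation": [34,103,112],"twist": [0,0,0],"gripper": 0},{"translation": [34,106,112],"twist": [0,0,0],"gripper": 0},{"translation": [34,106,112],"twist": [0,0,0],"gripper": 0}])

```text
clock: 28.45
ee_pos: [535.9, 180.3, 71.2]
eef_rot: [-3.139, 0.004, 1.546]
contact_force: [-0.3, 0.4, -0.3]
opening: 0.004
grip_force: 0.0
```

servo_tool(commands=[{"translation": [0,3,0],"twist": [0,0,0],"gripper": 0},{"translation": [0,6,0],"twist": [0,0,0],"gripper": 0}])

```text
clock: 28.65
ee_pos: [540.5, 180.0, 70.4]
eef_rot: [-3.137, 0.004, 1.547]
contact_force: [-2.1, -0.2, 1.8]
opening: 0.009
grip_force: 0.9
```

servo_tool(commands=[{"translation": [0,2,0],"twist": [0,0,0],"gripper": 0},{"translation": [0,4,0],"twist": [0,0,0],"gripper": 0},{"translation": [0,4,0],"twist": [0,0,0],"gripper": 0}])

```text
clock: 28.95
ee_pos: [544.0, 179.8, 69.7]
eef_rot: [-3.135, 0.005, 1.547]
contact_force: [-4.1, 0.6, 3.8]
opening: 0.005
grip_force: 2.1
```

servo_tool(commands=[{"translation": [0,2,0],"twist": [0,0,0],"gripper": 0},{"translation": [0,4,0],"twist": [0,0,0],"gripper": 0},{"translation": [0,4,0],"twist": [0,0,0],"gripper": 0}])

```text
clock: 29.25
ee_pos: [545.1, 179.5, 69.7]
eef_rot: [-3.13, 0.006, 1.547]
contact_force: [-14.4, 0.4, 13.7]
opening: 0.004
grip_force: 8.2
```

servo_tool(commands=[{"translation": [0,-10,0],"twist": [0,0,0],"gripper": 0},{"translation": [0,-45,0],"twist": [0,0,0],"gripper": 0},{"translation": [-20,-85,-40],"twist": [0,0,0],"gripper": 0},{"translation": [-34,-110,-85],"twist": [0,0,0],"gripper": 0},{"translation": [-34,-115,-115],"twist": [0,0,0],"gripper": 0},{"translation": [-34,-115,-115],"twist": [0,0,0],"gripper": 0},{"translation": [-34,-115,-115],"twist": [0,0,0],"gripper": 0}])

```text
clock: 29.95
ee_pos: [434.2, 149.3, 186.2]
eef_rot: [-3.14, 0.004, 1.547]
contact_force: [-0.7, 0.4, 0.2]
opening: 0.002
grip_force: 0.0
```

```bash
python3 chk.py dB | tail -6; python3 mfit.py dB scene,side; python3 - <<'E'
from h import *
a,b=[pickle.load(open(f"{t}.pkl","rb")) for t in("dA","dB")]
for c,r in(("scene",(290,178,40,50)),("side",(215,240,50,45))):
    x,y,w,h=r; A,B=[cv2.cvtColor(q[c][1][y:y+h,x:x+w],cv2.COLOR_RGB2GRAY).astype(np.float32) for q in(a,b)]; print(c,"diff",np.abs(A-B).mean(),np.abs(A-B).max())
E
```

```text
scene [[316.9, 214.0], [308.2, 198.5], [301.8, 187.1]]
 mag [[343, 156, 7, 6, 30]]
 white [([327, 127, 51, 34, 1299], [352.2, 143.0]), ([336, 162, 17, 27, 373], [343.8, 175.2]), ([300, 183, 12, 18, 110], [305.4, 191.3]), ([233, 204, 36, 58, 934], [249.9, 235.7]), ([267, 228, 9, 22, 129], [270.6, 238.7])]
side [[227.5, 269.7], [238.3, 257.9], [246.5, 249.0]]
 mag [[171, 280, 13, 12, 119]]
 white [([256, 193, 33, 52, 693], [275.5, 219.5]), ([299, 201, 14, 15, 120], [305.2, 208.2]), ([190, 203, 13, 11, 13], [196.0, 208.0]), ([205, 206, 31, 36, 857], [219.6, 223.9]), ([234, 244, 17, 17, 145], [241.8, 251.5])]
t,u,v,au,av [ 1.1717e+01  1.1590e+00 -1.5280e+00  7.0000e-03 -3.0000e-02] [0.827 0.76 ] -1.58
t,u,v,au,av [ 1.1502e+01  6.6000e-01 -8.9800e-01  1.1000e-02 -3.8000e-02] [0.827 0.756] -1.581
t,u,v,au,av [11.918 -1.893 -0.795  0.035 -0.038] [0.832 0.747] -1.57
scene diff 6.3 117.0
side diff 9.768 144.0
```

The marker stayed at the same depth when it was freed, so it is seated. It now stands within about 0.04 rad of the tube axis. Handing in.

```bash
python3 -c "
from workcell import job
print(job.sign_off())"
```

```text
the job is handed in; nothing more can be done
None
```

I handed the job in at about 30 s: the caddy hangs upright on the hook and the marker is cap-first in the yellow well. The sign-off gave no verdict, and the marker's depth is my least certain measurement (cap end about 0–12 mm from the well floor by image and touch, limit 15 mm).

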